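# Snap a well plate into the pipetting nest and swing the hold-down over it

## Robot

A 6-joint arm with a two-finger parallel gripper is mounted at the origin on a cart in front of the work surface, level with it; the furniture and walls round the work are solid. World frame = base frame: x ahead of the robot, y to its left, z up, the work surface at z = 0. Lengths are in m, angles in rad, forces in N, time in s.
With the tool pointing down it reaches from about 0.3 to 0.775 m from the base axis. Payload 14.6 kg.
Tool frame: the origin (TCP) lies at the very end of the fingers, on their centre line; the grasp point (between the pads) lies 19 mm behind it (ctrl.hold_point_z is the z of the grasp point in the tool frame, in m); z points along the fingers, y is the direction in which the jaws open and shut (so a half turn about z gives the same grasp; the last joint's range is limited). The gripper opens to 94 mm and grips with 3 to 60 N. Pads are 16 mm wide; open, the fingers measure 119 mm over their backs; the gripper's body (75 mm by 177 mm) begins 78 mm behind the grasp point.
Start: joints at [-1.253, 0.3, 1.521, -0, 1.321, -0.067], TCP at [0.206, -0.51, 0.205] pointing down, gripper open.
Joint ranges: [-3.03, 3.03], [-0.79, 2.21], [0.23, 2.52], [-1.04, 4.18], [0, 3.07], [-2.55, 2.55]. Speed limits (rad/s): [2.22, 2.22, 2.57, 3.14, 3.14, 3.14].

## Interface

Orientations are given as [roll, pitch, yaw] about the fixed x, y, z axes, in that order (R = Rz(yaw) Ry(pitch) Rx(roll)).
In Python, from station import ctrl, cams, hand_in gives the robot as it stands.
- The arm moves only by the tool servo_tool, never from a script. Its argument "rows" is a list of rows, each a list of 7 numbers: the shift along the world's x, y, z in m, then the turn, a rotation vector about the world's x, y, z in rad, then the gripper command: -1 is shut, 1 is fully open, values between are in proportion. A call has exactly 8 rows; each row is the pose to reach, as a shift and turn from the pose measured when the call began; what a row does not reach only later rows make up. A row lasts 1/12 s, in which the tool goes at most 41.7 mm and 7.16 degrees, less where a joint would pass 70% of its speed; a pose out of reach is approached as far as the arm can. A call with a gripper value outside its range is refused whole. The fingers move at their own pace and stop on an object; "newtons" is the grip in N (left out, the last holds). Time passes only in rows, so rows that repeat a pose let the fingers close, or fill a call up. It gives the time, the measured TCP pose, the force and the opening at its end, in the units of the state.
- ctrl.get_obs(): the state, without advancing time (a new reading comes with each control period).
- cams.camera(name): name is "side" or "top" or "wrist"; returns a dict with "image" (480x640x3 uint8, red, green, blue), "depth" (480x640 float32, m along the optical axis (not along the pixel's ray), 0 where there is no reading), "fx", "fy", "cx", "cy" (pixels), "rvec" (rotation vector, rad) and "tvec" (3), from world to camera coordinates, as OpenCV has them; the wrist camera has in their place "hand_eye" (4x4, takes a point from camera to tool coordinates, whose origin is the TCP and whose axes are the flange's). Camera axes: x right, y down, z forward; pixel columns grow to the right and rows downward; lengths in m; the calibration is good to about 2 mm. A picture is of the moment at which its call begins: read the wrist's pose just before it.
- hand_in(): hands the job in, once; it reports no verdict.
Trained networks look in a picture, given as the dict that the camera call returned (one of the last four; its "shot" number tells which), for a name from the list of things; names that differ only in an ending like _2 or _b are one class to them, and where a whole thing is asked for, a point or a joint stands for the part that bears it (a point fixed in the world has none). Each returns a list of dicts, best first, with "p" (0 to 1); they miss things now and then, are a little off and sometimes report something else, mostly with a low value. They report only what shows in the picture. A call takes as long as a camera call. They do not tell look-alikes from the thing itself.
- cams.spot_in(picture, name): "box" ([left, top, right, bottom] as shares, 0 to 1, of the picture: columns of its width, rows of its height, round what is visible of it).
- cams.place_of(picture, name): "at" ([column, row] as shares, 0 to 1, of the picture: columns of its width, rows of its height: a listed point, or the origin of a listed thing).
The state is a dict: "time_s": time; "qpos": joint angles; "joint_vel": joint speeds; "tau": joint torques, N m; "ee_pos": TCP position; "eef_rot": TCP orientation; "force": force on the tool from outside, world axes, zero at the start; "moment": the same for the moment, N m; "grip_width": finger opening in m.
Only numpy, scipy, OpenCV 4.12 (cv2) and the standard library are available. Lean on these libraries where they do the work, as an engineer would, in place of code of your own. Each camera call takes 0.05 s, during which the arm holds its last target.

## Task

Push the white 96-well plate across the desk, up the ramp and over the raised lip of the plate nest, and on against the sprung back rail just until its near edge goes down behind the lip, so that it lies flat in the pocket with the rail holding it against the lip. Then swing the steel hold-down fully round over the plate, so that pipetting cannot lift it. Slide the plate, do not lift it, never press on it with more than 15 N, and leave the tip box and the two bottles where they stand.

Things in the scene. Friction and masses are not known exactly. Their poses are not given: they have to be found in the camera images.
- nest: Aluminium plate nest fixed to the desk, 150 wide. Origin: on the desk under the inner edge of its front lip, mid-width; +x into the pocket, z up. Floor 3 mm above the desk, x 0 to 98; side rails inner faces y = +-66, tops at 15, x 3 to 95. Cheeks flare from y +-66 at x 4 to +-80 at x -33, 20 high; a plate over 2 off centre jams or rides up on the rails. Behind x 98: spring housing, 23 high.
- lip (a point): Inner top edge of the front lip, mid-width (nest x 0, z 8.5 mm). The lip is 8.5 above the desk, 5.5 above the pocket floor, its inner face upright, its crest flat from x -5.5 to 0; outside a plain ramp falls to the desk at x -28. It spans the pocket's width.
- rail_face (a point): Middle of the front face of the black sprung back rail, 12.5 mm up; bar 104 wide, z 4 to 21. At rest nest x 83, so the 86 mm plate must press it back: 3 mm when seated, nearly 4 mm while its near edge still rides on the lip. About 3 N to start it, then 1.8 N per mm; hard end stop at 5.3 mm. Friction can hold the plate up then: drag or press its near edge down.
- plate: White 96-well plate, a solid slab 86 x 128 x 14 mm, 0.1 to 0.16 kg. Origin: centre of its underside; x along the 86 mm side, y along the 128 mm side, z up. It lies on the desk before the nest's ramp, roughly square to it. Seated: centre at nest x 43, underside on the floor 3 mm up, top at 17.
- hold_down (a joint): Swing angle of the steel hold-down arm, rad: 0 = along nest +x, beside the pocket (open); 1.57 = across the plate (stop). Upright pivot at nest x 22, y 82.5 mm; turns clockwise seen from above, stays where left, about 1.3 N at the pin. Arm 54 long, 12 wide, z 19.7 to 23.7, so it passes 2.7 mm over a seated plate but not over one perched on the lip.
- thumb_pin (a point): Black head of the hold-down's upright thumb pin, 38 mm from the pivot; pin 9 to 12 mm thick, z 24 to 46 mm above the desk; this point is 46 mm up. It moves from nest (60, 82.5) at 0 to (22, 44.5) at 1.57. Push its side or grip it from above.
- tip_rack: Blue pipette tip box with clear lid, 90 x 120 x 67 mm, right of the work; bystander. Origin: centre of its underside.
- bottle: Clear bottle with blue cap, 56 across, 103 mm tall, left of the work; bystander. Origin: centre of its underside.
- stain: Smaller bottle with black cap, 46 across, 85 mm tall, left of the work; bystander. Origin: centre of its underside.
Mind the look-alikes: they are no part of the job. Of the things that look like the plate, the smaller one is meant.

How it is judged:
By the outcome, as a careful person would: the job done as asked, in the order asked, and still so for the second after the job is handed in, with the robot touching nothing.
It also fails if it takes over 72 s, if anything falls off the work surface, if the arm or the gripper's body presses on something with over 40 N, if the wrist force passes 120 N, or if a joint passes its speed limit or range.

## Working session

There is one attempt and no reset: what is moved stays moved. The work goes in short steps, Python scripts to look and compute and a tool call to move; the robot and the scene stay as the last step left them, time stands still between calls to the robot, and variables do not carry over. Pictures are saved under pics/ and viewed, and the job is handed in when it is done.

Besides the shell and the picture viewer there is one more tool, called after ">>>" by a JSON object that holds its "api" and its "payload", one argument or row to a line. servo_tool: Moves the arm, as the interface text tells. Its arguments: {"type":"object","properties":{"rows":{"type":"array"},"newtons":{"type":"number"}},"required":["rows"]}

```bash
mkdir -p pics; ls; cat > h.py <<'E'
import numpy as np,cv2
from station import ctrl,cams,hand_in
def save(p,n): cv2.imwrite('pics/'+n,cv2.cvtColor(p['image'],cv2.COLOR_RGB2BGR))
def cam2w(p):
    if 'hand_eye' in p: return None
    R=cv2.Rodrigues(np.array(p['rvec'],float))[0];t=np.array(p['tvec'],float).ravel()
    return R.T,-R.T@t
def rpyR(r):
    from scipy.spatial.transform import Rotation as Ro
    return Ro.from_euler('xyz',r).as_matrix()
def wristpose(p,pos,rot):
    H=np.array(p['hand_eye']);R=rpyR(rot);return R@H[:3,:3],R@H[:3,3]+np.array(pos)
def atz(p,u,v,z,W=None):
    R,c=W or cam2w(p)
    d=R@np.array([(u-p['cx'])/p['fx'],(v-p['cy'])/p['fy'],1]);return c+d*(z-c[2])/d[2]
def atd(p,u,v,W=None):
    R,c=W or cam2w(p);d=p['depth'][int(v),int(u)]
    return c+R@np.array([(u-p['cx'])/p['fx'],(v-p['cy'])/p['fy'],1])*d
def cloud(p,W=None):
    R,c=W or cam2w(p);v,u=np.mgrid[:480,:640];d=p['depth']
    P=np.stack([(u-p['cx'])/p['fx']*d,(v-p['cy'])/p['fy']*d,d],-1)@R.T+c
    P[d==0]=np.nan;return P
E
python3 - <<'E'
from h import *
o=ctrl.get_obs();print({k:np.round(v,3) for k,v in o.items()})
for n in ['top','side']:
    p=cams.camera(n);save(p,n+'0.png')
    print(n,np.round(cam2w(p)[1],3),p['fx'])
    for k in ['nest','lip','rail_face','plate','hold_down','thumb_pin','tip_rack','bottle','stain']:
        try:
            for r in cams.place_of(p,k)[:3]:
                u,v=r['at'][0]*640,r['at'][1]*480
                print(k,round(r['p'],2),round(u),round(v),np.round(atd(p,u,v),3), np.round(atz(p,u,v,0),3))
        except Exception as e: print(k,e)
print(ctrl.get_obs()['time_s'])
E
```

```text
pics
{'time_s': np.float64(0.0), 'qpos': array([-1.253,  0.3  ,  1.522, -0.   ,  1.321, -0.067]), 'joint_vel': array([-0.   ,  0.001, -0.001,  0.001,  0.001,  0.   ]), 'tau': array([ 0.0000e+00, -5.3180e+01, -3.5274e+01,  7.1000e-02,  2.4000e-02,
       -0.0000e+00]), 'ee_pos': array([ 0.206, -0.51 ,  0.205]), 'eef_rot': array([-3.14 , -0.   ,  0.385]), 'force': array([-0.974, -0.682, -0.226]), 'moment': array([-0.008, -0.053, -0.018]), 'grip_width': np.float64(0.094)}
top [ 0.445 -0.059  1.545] 573.6769372988415
nest 0.92 343 233 [ 0.59  -0.142  0.006] [ 0.591 -0.142  0.   ]
lip 0.69 344 231 [ 0.597 -0.145  0.005] [ 0.597 -0.145  0.   ]
rail_face 0.42 345 202 [ 0.673 -0.145  0.02 ] [ 0.676 -0.146  0.   ]
plate 0.97 265 268 [0.497 0.067 0.02 ] [0.497 0.069 0.   ]
hold_down it knows: bottle, lip, nest, plate, rail_face, stain, thumb_pin, tip_rack
thumb_pin 0.46 315 203 [ 0.67  -0.066  0.023] [ 0.673 -0.067  0.   ]
thumb_pin 0.3 343 233 [ 0.592 -0.141  0.006] [ 0.593 -0.141  0.   ]
tip_rack 0.79 431 280 [ 0.464 -0.361  0.067] [ 0.465 -0.375  0.   ]
bottle 0.63 177 285 [0.453 0.288 0.07
[... 157 characters left out ...]
58  0.007] [ 0.592 -0.175  0.   ]
rail_face 0.68 281 256 [ 0.674 -0.151  0.016] [ 0.685 -0.191  0.   ]
plate 0.77 338 310 [0.497 0.101 0.016] [0.502 0.07  0.   ]
plate 0.69 353 268 [ 0.496 -0.112  0.013] [ 0.5   -0.142  0.   ]
hold_down it knows: bottle, lip, nest, plate, rail_face, stain, thumb_pin, tip_rack
thumb_pin 0.72 274 258 [ 0.682 -0.124  0.021] [ 0.697 -0.175  0.   ]
tip_rack 0.85 381 234 [ 0.452 -0.316  0.026] [ 0.457 -0.39   0.   ]
tip_rack 0.72 347 382 [0.448 0.336 0.022] [0.453 0.305 0.   ]
tip_rack 0.44 277 258 [ 0.661 -0.07   0.044] [ 0.691 -0.177  0.   ]
bottle 0.88 349 381 [0.446 0.336 0.024] [0.45  0.301 0.   ]
stain 0.74 267 365 [0.579 0.301 0.017] [0.587 0.277 0.   ]
0.9
```

View pics/top0.png

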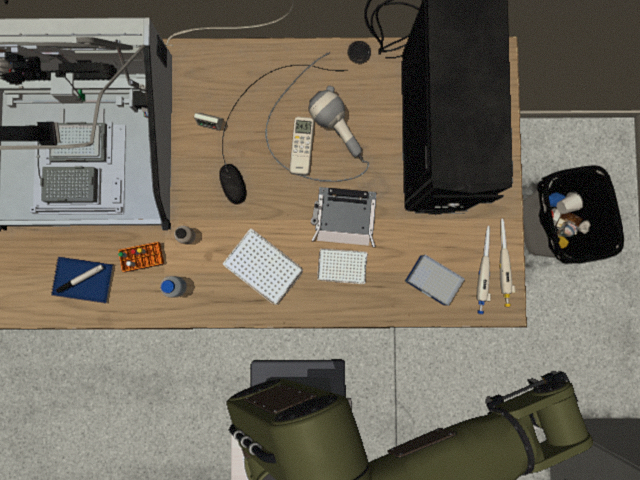

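View pics/side0.png

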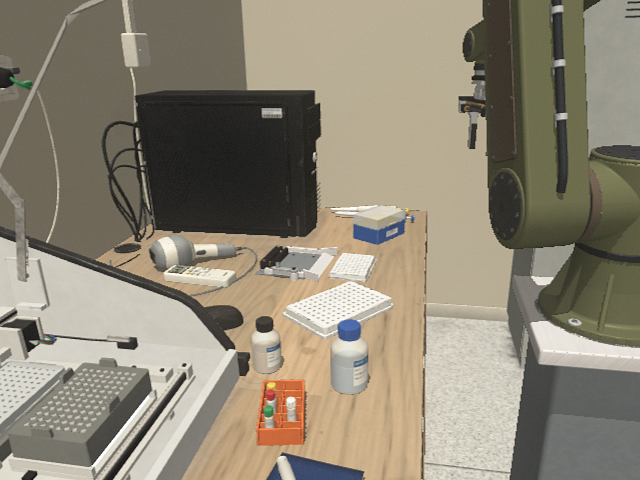

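Top picture: the smaller white plate is at pixel (343,267), just before the nest (345,215). The larger look-alike is at (262,266). The PC tower stands to the nest's right. I'm moving up for a wrist view.

>>> {"api": "servo_tool", "payload": {
  "rows": [
    [0.02, 0.03, 0.02, 0, 0, -0.06, -1],
    [0.04, 0.06, 0.04, 0, 0, -0.12, -1],
    [0.06, 0.09, 0.06, 0, 0, -0.18, -1],
    [0.08, 0.12, 0.08, 0, 0, -0.24, -1],
    [0.1, 0.15, 0.1, 0, 0, -0.3, -1],
    [0.12, 0.18, 0.1, 0, 0, -0.36, -1],
    [0.14, 0.21, 0.1, 0, 0, -0.385, -1],
    [0.16, 0.24, 0.1, 0, 0, -0.385, -1]
  ]
}}

```text
time_s: 1.57
ee_pos: [0.3671, -0.2682, 0.3059]
eef_rot: [3.141, -0.001, -0.002]
force: [0.1, 0.1, 0.3]
grip_width: 0.044
```

>>> {"api": "servo_tool", "payload": {
  "rows": [
    [0.02, 0.03, 0, 0, 0, 0, 1],
    [0.04, 0.06, 0, 0, 0, 0, 1],
    [0.06, 0.09, 0, 0, 0, 0, 1],
    [0.08, 0.12, 0, 0, 0, 0, 1],
    [0.08, 0.125, 0, 0, 0, 0, 1],
    [0.08, 0.125, 0, 0, 0, 0, 1],
    [0.08, 0.125, 0, 0, 0, 0, 1],
    [0.08, 0.125, 0, 0, 0, 0, 1]
  ]
}}

```text
time_s: 2.23
ee_pos: [0.4467, -0.1441, 0.306]
eef_rot: [3.141, -0.001, -0.003]
force: [-0.4, 1.0, -0.3]
grip_width: 0.0926
```

```bash
python3 - <<'E'
from h import *
import pickle
o=ctrl.get_obs();print({k:np.round(v,4) for k,v in o.items() if k in('time_s','ee_pos','eef_rot','force','grip_width')})
p=cams.camera('wrist');save(p,'w1.png');W=wristpose(p,o['ee_pos'],o['eef_rot'])
print('cam',np.round(W[1],3),np.round(W[0],2),p['fx'])
for k in ['nest','lip','rail_face','plate','thumb_pin']:
    for r in cams.place_of(p,k)[:2]:
        u,v=r['at'][0]*640,r['at'][1]*480
        print(k,round(r['p'],2),round(u),round(v),np.round(atd(p,u,v,W),4))
pickle.dump((p,W),open('w1.pkl','wb'))
p=cams.camera('top');pickle.dump(p,open('t1.pkl','wb'));save(p,'t1.png')
E
```

```text
{'time_s': np.float64(2.2333), 'ee_pos': array([ 0.4467, -0.1441,  0.306 ]), 'eef_rot': array([ 3.1407e+00, -9.0000e-04, -3.3000e-03]), 'force': array([-0.4145,  0.9877, -0.2669]), 'grip_width': np.float64(0.0926)}
cam [ 0.516 -0.144  0.486] [[-0.   -0.97 -0.24]
 [-1.    0.    0.  ]
 [ 0.    0.24 -0.97]] 421.5513294919349
lip 0.56 313 57 [ 0.5968 -0.1423  0.004 ]
lip 0.45 519 181 [ 0.4715 -0.3458  0.0675]
plate 0.88 119 148 [0.504  0.0665 0.021 ]
plate 0.72 312 142 [ 0.5087 -0.1415  0.0152]
```

View pics/w1.png

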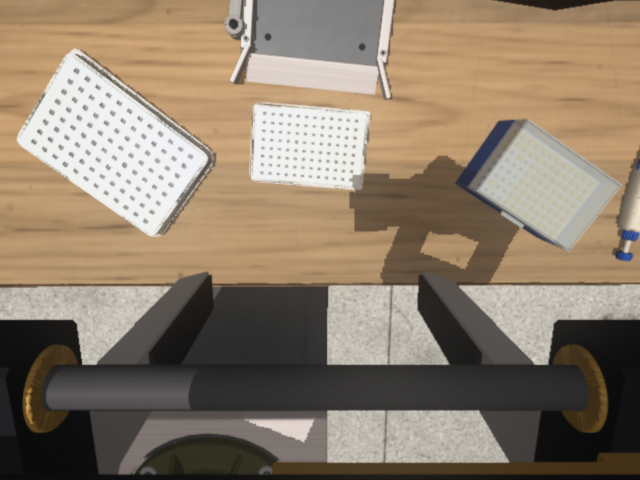

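The wrist view shows the plate at about (310,147). The nest's ramp is at (313,75) with the rest cut off at the top. I'll go forward 0.1 m.

>>> {"api": "servo_tool", "payload": {
  "rows": [
    [0.03, 0, 0, 0, 0, 0, 1],
    [0.06, 0, 0, 0, 0, 0, 1],
    [0.09, 0, 0, 0, 0, 0, 1],
    [0.12, 0, 0, 0, 0, 0, 1],
    [0.12, 0, 0, 0, 0, 0, 1],
    [0.12, 0, 0, 0, 0, 0, 1],
    [0.12, 0, 0, 0, 0, 0, 1],
    [0.12, 0, 0, 0, 0, 0, 1]
  ]
}}

```text
time_s: 3.25
ee_pos: [0.5663, -0.1437, 0.3065]
eef_rot: [3.141, -0.002, -0.003]
force: [-0.2, -0.2, 0.8]
grip_width: 0.094
```

```bash
python3 - <<'E'
from h import *
import pickle
o=ctrl.get_obs();print({k:np.round(v,4) for k,v in o.items() if k in('time_s','ee_pos','eef_rot','force','grip_width')})
p=cams.camera('wrist');save(p,'w2.png');W=wristpose(p,o['ee_pos'],o['eef_rot'])
for k in ['nest','lip','rail_face','plate','thumb_pin']:
    for r in cams.place_of(p,k)[:2]:
        u,v=r['at'][0]*640,r['at'][1]*480
        print(k,round(r['p'],2),round(u),round(v),np.round(atd(p,u,v,W),4))
pickle.dump((p,W),open('w2.pkl','wb'))
P=cloud(p,W)
# plate top points
m=(P[...,2]>.008)&(P[...,2]<.02)&(P[...,0]>.42)&(P[...,0]<.556)&(P[...,1]>-.24)&(P[...,1]<-.05)
q=P[m];print(m.sum(),np.median(q[:,2]));r=cv2.minAreaRect(q[:,:2].astype(np.float32)*1000);print(r,cv2.boxPoints(r))
# desk z
d=P[(P[...,0]>.45)&(P[...,0]<.53)&(P[...,1]>-.03)&(P[...,1]<0.0)];print('desk z',np.nanmedian(d[:,2]))
# tower
t=pickle.load(open('t1.pkl','rb'));T=cloud(t);mm=(T[...,2]>.15)&(T[...,0]>.55)&(T[...,1]<-.2)&(T[...,1]>-.6);print('tower',np.nanmin(T[mm],0),np.nanmax(T[mm],0))
E
```

```text
{'time_s': np.float64(3.25), 'ee_pos': array([ 0.5663, -0.1437,  0.3065]), 'eef_rot': array([ 3.1406e+00, -1.5000e-03, -3.3000e-03]), 'force': array([-0.2032, -0.2122,  0.7865]), 'grip_width': np.float64(0.094)}
nest 0.69 314 172 [ 0.5957 -0.143   0.0045]
lip 0.87 315 172 [ 0.5957 -0.1442  0.0027]
lip 0.33 239 109 [ 0.6617 -0.0686  0.0466]
rail_face 0.69 320 92 [ 0.6793 -0.1498  0.0217]
rail_face 0.23 241 105 [ 0.6652 -0.0703  0.0474]
plate 0.68 309 247 [ 0.5101 -0.1372  0.0147]
plate 0.64 134 250 [0.5092 0.0631 0.0206]
thumb_pin 0.76 238 107 [ 0.6639 -0.0676  0.0477]
thumb_pin 0.19 313 176 [ 0.5914 -0.1414  0.0087]
7192 0.014766877753846719
((511.4348449707031, -147.2603759765625), (143.13087463378906, 100.11617279052734), 85.2642593383789) [[ 455.63922 -214.44868]
 [ 555.4136  -222.71431]
 [ 567.23047  -80.07207]
 [ 467.45612  -71.80644]]
desk z 0.0037461724971978305
tower [ 0.63318541 -0.59947313  0.15005309] [ 1.14401638 -0.20006582  0.38020501]
```

View pics/w2.png

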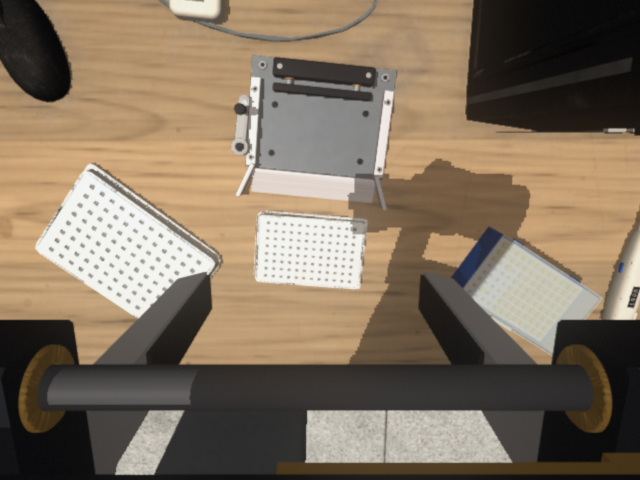

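```bash
python3 - <<'E'
import cv2
im=cv2.imread('pics/w2.png')[45:300,225:410]
cv2.imwrite('pics/w2c.png',cv2.resize(im[:165],None,fx=4,fy=3.6,interpolation=cv2.INTER_CUBIC))
cv2.imwrite('pics/w2d.png',cv2.resize(im[115:],None,fx=4,fy=4,interpolation=cv2.INTER_CUBIC))
E
```

```text
(no output)
```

View pics/w2c.png

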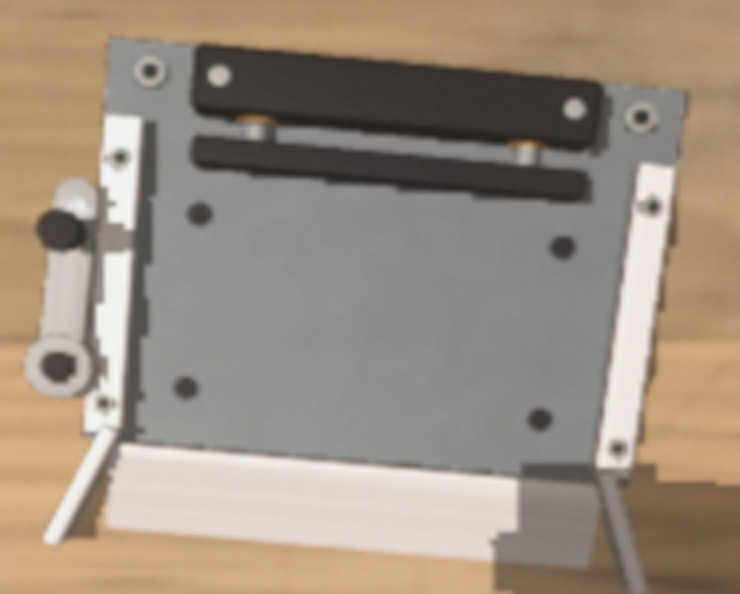

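View pics/w2d.png

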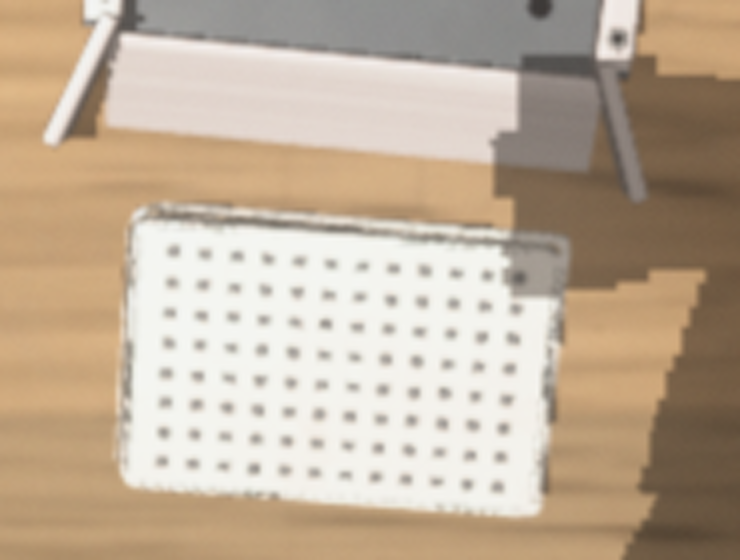

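```bash
cat > fit.py <<'E'
from h import *
from scipy.optimize import least_squares
def proj(p,W,X):
    R,c=W;q=(np.asarray(X)-c)@R
    return np.stack([q[:,0]/q[:,2]*p['fx']+p['cx'],q[:,1]/q[:,2]*p['fy']+p['cy']],-1)
def place(t,X):
    X=np.asarray(X,float)/1000;c,s=np.cos(t[2]),np.sin(t[2])
    return np.stack([t[0]+c*X[:,0]-s*X[:,1],t[1]+s*X[:,0]+c*X[:,1],X[:,2]],-1)
def fit(p,W,X,uv,t0,**k):
    f=lambda t:(proj(p,W,place(t,X))-uv).ravel()
    r=least_squares(f,t0,loss='soft_l1',x_scale=[.01,.01,.01]);return r.x,f(r.x).reshape(-1,2)
E
python3 - <<'E'
from fit import *
import pickle
p,W=pickle.load(open('w2.pkl','rb'))
c=lambda L:np.array([[225+a/4,45+b/3.6] for a,b in L]);d=lambda L:np.array([[225+a/4,160+b/4] for a,b in L])
X=[[0,66,8.5],[0,-66,8.5],[60,82.5,46],[3,-66,15],[95,-66,15],[95,66,15],[83,52,21],[83,-52,21]]
uv=c([(122,442),(598,483),(61,229),(600,466),(637,165),(140,117),(193,161),(588,198)])
t,r=fit(p,W,X,uv,[.595,-.144,0]);print('nest',np.round(t,4));print(np.round(r,1))
X=[[31.5,49.5,14],[31.5,-49.5,14],[-31.5,49.5,14],[-31.5,-49.5,14],[-43,64,14],[-43,-64,14]]
uv=d([(174,250),(519,277),(162,461),(497,487),(122,488),(542,516)])
s,r=fit(p,W,X,uv,[.51,-.14,0]);print('plate',np.round(s,4));print(np.round(r,1))
import pickle;pickle.dump((t,s),open('pose.pkl','wb'))
R=np.array([[np.cos(t[2]),-np.sin(t[2])],[np.sin(t[2]),np.cos(t[2])]])
print('plate in nest mm',R.T@(s[:2]-t[:2])*1000,'dyaw',s[2]-t[2])
E
```

```text
nest [ 0.5942 -0.1444 -0.0964]
[[ 1.1  0. ]
 [-1.  -0.4]
 [-1.5  0.1]
 [-0.4  2.2]
 [ 1.3 -1.1]
 [ 1.2 -0. ]
 [-0.1  0.4]
 [-0.3 -0.2]]
plate [ 0.5038 -0.1377 -0.0811]
[[ 0.1 -0.1]
 [ 0.  -0.3]
 [ 0.4 -0.6]
 [ 0.2 -0.9]
 [-2.3  1. ]
 [ 0.2  1.8]]
plate in nest mm [-90.6984576   -1.99264689] dyaw 0.01524288242428705
```

Fitted poses: nest at (0.5942,-0.1444), yaw -0.096. The plate centre is at nest (-90.7,-2.0), yawed +0.015. I'll go behind the plate with the tool at nest yaw and gripper about 80 mm open.

>>> {"api": "servo_tool", "payload": {
  "rows": [
    [-0.03, 0.003, -0.01, 0, 0, -0.02, 0.7],
    [-0.06, 0.006, -0.03, 0, 0, -0.04, 0.7],
    [-0.09, 0.009, -0.055, 0, 0, -0.06, 0.7],
    [-0.115, 0.012, -0.08, 0, 0, -0.08, 0.7],
    [-0.127, 0.0122, -0.115, 0, 0, -0.093, 0.7],
    [-0.127, 0.0122, -0.15, 0, 0, -0.093, 0.7],
    [-0.127, 0.0122, -0.185, 0, 0, -0.093, 0.7],
    [-0.127, 0.0122, -0.22, 0, 0, -0.093, 0.7]
  ]
}}

```text
time_s: 4.22
ee_pos: [0.4394, -0.1314, 0.0854]
eef_rot: [3.14, -0.003, -0.096]
force: [0.5, -0.1, 0.1]
grip_width: 0.0798
```

>>> {"api": "servo_tool", "payload": {
  "rows": [
    [0, 0, -0.025, 0, 0, 0, 0.7],
    [0, 0, -0.045, 0, 0, 0, 0.7],
    [0, 0, -0.06, 0, 0, 0, 0.7],
    [0, 0, -0.07, 0, 0, 0, 0.7],
    [0, 0, -0.077, 0, 0, 0, 0.7],
    [0, 0, -0.079, 0, 0, 0, 0.7],
    [0, 0, -0.079, 0, 0, 0, 0.7],
    [0, 0, -0.079, 0, 0, 0, 0.7]
  ]
}}

```text
time_s: 4.88
ee_pos: [0.4399, -0.1316, 0.0072]
eef_rot: [3.14, -0.004, -0.096]
force: [-0.1, 1.1, 0.1]
grip_width: 0.0802
```

```bash
python3 - <<'E'
from h import *
o=ctrl.get_obs();print({k:np.round(v,4) for k,v in o.items() if k in('time_s','ee_pos','eef_rot','force','grip_width')})
p=cams.camera('wrist');save(p,'w3.png')
E
```

```text
{'time_s': np.float64(4.8833), 'ee_pos': array([ 0.4399, -0.1316,  0.0072]), 'eef_rot': array([ 3.14  , -0.0041, -0.0964]), 'force': array([-0.1038,  1.0743,  0.0712]), 'grip_width': np.float64(0.0802)}
```

View pics/w3.png

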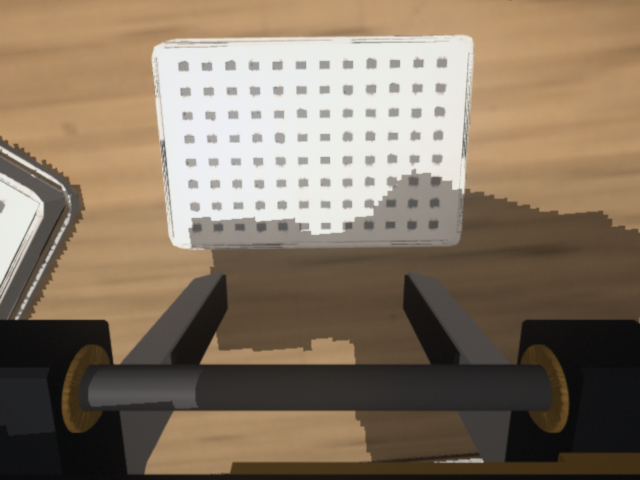

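The fingers are square behind the plate's near edge. Creeping to contact now.

>>> {"api": "servo_tool", "payload": {
  "rows": [
    [0.0025, -0.00025, 0, 0, 0, 0, 0.7],
    [0.005, -0.0005, 0, 0, 0, 0, 0.7],
    [0.0075, -0.0007, 0, 0, 0, 0, 0.7],
    [0.01, -0.001, 0, 0, 0, 0, 0.7],
    [0.0125, -0.0012, 0, 0, 0, 0, 0.7],
    [0.015, -0.0015, 0, 0, 0, 0, 0.7],
    [0.0175, -0.0017, 0, 0, 0, 0, 0.7],
    [0.02, -0.002, 0, 0, 0, 0, 0.7]
  ]
}}

```text
time_s: 5.6
ee_pos: [0.4601, -0.1336, 0.0072]
eef_rot: [3.14, -0.004, -0.096]
force: [-1.3, 0.3, 0.5]
grip_width: 0.0795
```

```bash
cat > pl.py <<'E'
import sys
from fit import *
def look(n,s0,z=14):
    """fit plate pose from wrist by white top + wells"""
    o=ctrl.get_obs();p=cams.camera('wrist');save(p,n+'.png');return o,p,wristpose(p,o['ee_pos'],o['eef_rot'])
E
python3 - <<'E'
from pl import *
o,p,W=look('w4',0);print(np.round(o['force'],1))
cv2.imwrite('pics/w4c.png',cv2.resize(cv2.imread('pics/w4.png')[:330,130:500],None,fx=2,fy=1.8))
E
```

```text
[-1.3  0.3  0.5]
```

View pics/w4c.png

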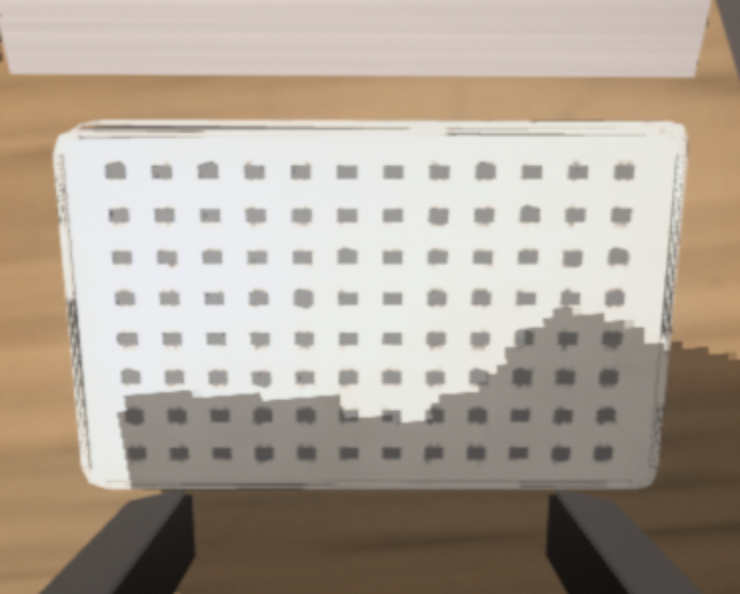

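```bash
python3 - <<'E'
from pl import *
import pickle
t,s=pickle.load(open('pose.pkl','rb'))
o,p,W=look('w4b',0)
g=lambda a,b,z:atz(p,130+a/2,b/1.8,z,W)[:2]
R=np.array([[np.cos(t[2]),-np.sin(t[2])],[np.sin(t[2]),np.cos(t[2])]])
N=lambda q:np.round(R.T@(q-t[:2])*1000,1)
for a,b in [(10,74),(695,77)]:print('ramp',N(g(a,b,0)))
w=[(115,171),(624,171),(135,453),(603,453)]
for a,b in w:print('well',N(g(a,b,14)))
print('c',N(np.mean([g(a,b,14) for a,b in w],0)),'tcp',N(o['ee_pos'][:2]))
E
```

```text
ramp [-27.1  71.7]
ramp [-27.8 -69.2]
well [-1332.9 -3946.5]
well [-1329.  3983.]
well [ 3724.3 -3967.2]
well [3732.5 3979.9]
c [1198.7   12.3] tcp [-134.1   -2.2]
```

```bash
python3 - <<'E'
from pl import *
import pickle
t,s=pickle.load(open('pose.pkl','rb'))
o,p,W=look('w4b',0)
g=lambda a,b,z:atz(p,130+a/2,b/1.8,z,W)[:2]
R=np.array([[np.cos(t[2]),-np.sin(t[2])],[np.sin(t[2]),np.cos(t[2])]])
N=lambda q:np.round(R.T@(q-t[:2])*1000,1)
w=[(115,171),(624,171),(135,453),(603,453)]
for a,b in w:print('well',N(g(a,b,.014)))
print('c',N(np.mean([g(a,b,.014) for a,b in w],0)),'tcp',N(o['ee_pos'][:2]))
E
```

```text
well [-49.7  47.7]
well [-49.7 -51.9]
well [-113.2   47.9]
well [-113.3  -51.9]
c [-81.4  -2. ] tcp [-134.3   -2.2]
```

>>> {"api": "servo_tool", "payload": {
  "rows": [
    [0.004, 0.0001, 0, 0, 0, 0, 0.7],
    [0.008, 0.0001, 0, 0, 0, 0, 0.7],
    [0.012, 0.0002, 0, 0, 0, 0, 0.7],
    [0.016, 0.0002, 0, 0, 0, 0, 0.7],
    [0.02, 0.0001, 0, 0, 0, 0, 0.7],
    [0.024, 0.0, 0, 0, 0, 0, 0.7],
    [0.028, -0.0002, 0, 0, 0, 0, 0.7],
    [0.032, -0.0006, 0, 0, 0, 0, 0.7]
  ]
}}

```text
time_s: 6.42
ee_pos: [0.4925, -0.1343, 0.0072]
eef_rot: [3.14, -0.005, -0.096]
force: [-0.2, 0.4, -0.4]
grip_width: 0.0797
```

```bash
python3 - <<'E'
from pl import *
o,p,W=look('w5',0);print(np.round(o['force'],1))
cv2.imwrite('pics/w5c.png',cv2.resize(cv2.imread('pics/w5.png')[:330,130:500],None,fx=2,fy=1.8))
E
```

```text
[-0.2  0.4 -0.4]
```

View pics/w5c.png

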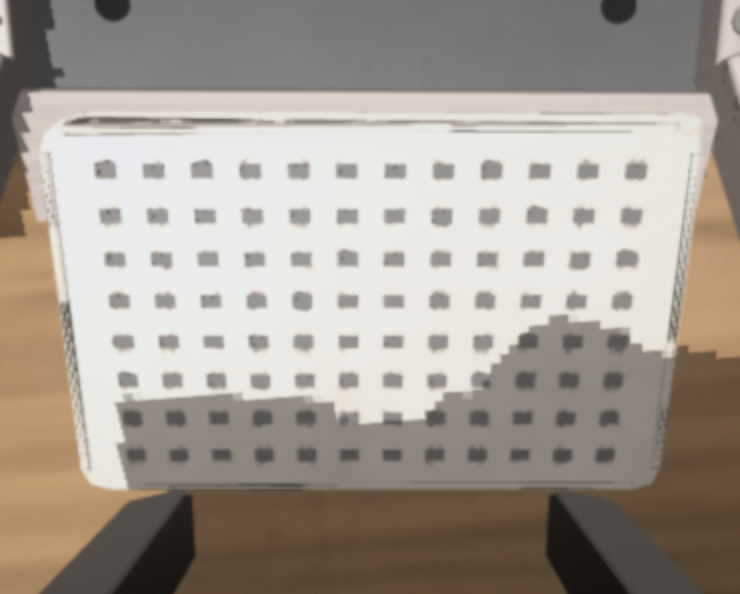

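```bash
python3 - <<'E'
from pl import *
import pickle
t,s=pickle.load(open('pose.pkl','rb'))
o,p,W=look('w5b',0)
g=lambda a,b,z:atz(p,130+a/2,b/1.8,z,W)[:2]
R=np.array([[np.cos(t[2]),-np.sin(t[2])],[np.sin(t[2]),np.cos(t[2])]])
N=lambda q:np.round(R.T@(q-t[:2])*1000,1)
for n,a,b,z in [('hole',112,5,.003),('hole',618,5,.003),('crest',22,92,.0085),('crest',714,92,.0085),('rail',12,55,.015),('rail',721,55,.015),('wf',105,170,.0205),('wf',636,170,.0205),('wn',136,455,.015),('wn',605,455,.015)]:print(n,N(g(a,b,z)))
print('tcp',N(o['ee_pos'][:2]))
# earlier picture holes
p2,W2=pickle.load(open('w2.pkl','rb'))
for a,b in [(200,214),(563,247),(186,388),(540,419)]: print('hole w2',N(atz(p2,225+a/4,45+b/3.6,.003,W2)[:2]))
E
```

```text
hole [19.  51.5]
hole [ 18.9 -49. ]
crest [ 0.1 68.9]
crest [  0.1 -67.7]
rail [ 6.1 67.6]
rail [  6.1 -65.8]
wf [-17.3  50.2]
wf [-17.3 -49.8]
wn [-80.6  50. ]
wn [-80.7 -49.6]
tcp [-101.5    0.2]
hole w2 [70.  50.8]
hole w2 [ 69.6 -49.4]
hole w2 [17.8 51.1]
hole w2 [ 17.5 -49.2]
```

Measured against the nest's floor holes, crest and rails, the plate is about 0.7 mm right of centre. I'll push on with a small left drift.

>>> {"api": "servo_tool", "payload": {
  "rows": [
    [0.004, -0.0003, 0, 0, 0, 0, 0.7],
    [0.008, -0.0006, 0, 0, 0, 0, 0.7],
    [0.012, -0.0008, 0, 0, 0, 0, 0.7],
    [0.016, -0.001, 0, 0, 0, 0, 0.7],
    [0.02, -0.0013, 0.0005, 0, 0, 0, 0.7],
    [0.024, -0.0016, 0.001, 0, 0, 0, 0.7],
    [0.028, -0.002, 0.0015, 0, 0, 0, 0.7],
    [0.032, -0.0024, 0.002, 0, 0, 0, 0.7]
  ]
}}

```text
time_s: 7.18
ee_pos: [0.5252, -0.1368, 0.0093]
eef_rot: [3.14, -0.005, -0.096]
force: [-1.4, -0.1, 0.1]
grip_width: 0.0798
```

```bash
python3 - <<'E'
from pl import *
o,p,W=look('w6',0);print(np.round(o['force'],1))
cv2.imwrite('pics/w6c.png',cv2.resize(cv2.imread('pics/w6.png')[:330,130:500],None,fx=2,fy=1.8))
E
```

```text
[-1.4 -0.1  0.1]
```

View pics/w6c.png

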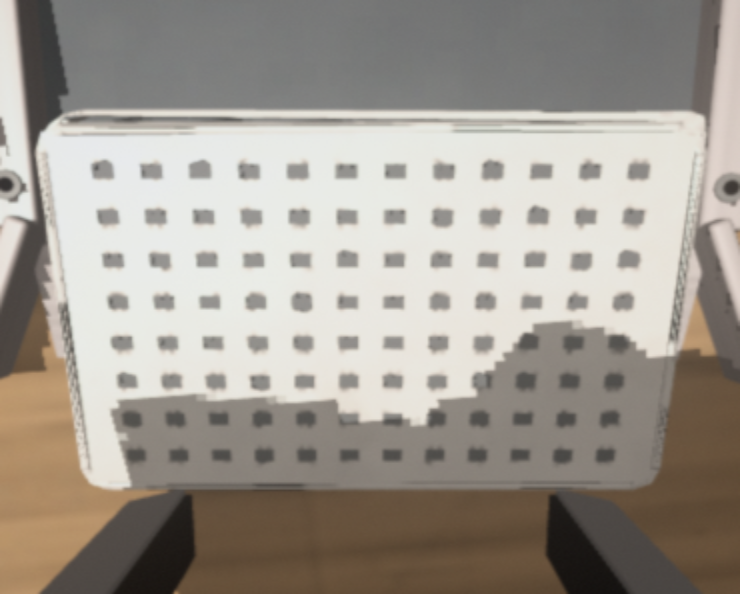

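```bash
cat > m.py <<'E'
from pl import *
import pickle
t,s=pickle.load(open('pose.pkl','rb'))
R=np.array([[np.cos(t[2]),-np.sin(t[2])],[np.sin(t[2]),np.cos(t[2])]])
N=lambda q:np.round(R.T@(q-t[:2])*1000,1)
def run(L):
    o,p,W=look('tmp',0)
    for n,a,b,z in L:print(n,N(atz(p,130+a/2,b/1.8,z,W)[:2]))
    print('tcp',N(o['ee_pos'][:2]),o['ee_pos'][2],np.round(o['force'],1),o['time_s'])
E
python3 - <<'E'
from m import *
run([('screw',8,184,.015),('screw',731,187,.015),('wf',102,170,.0225),('wf',638,170,.0225),('wn',136,455,.015),('wn',605,455,.015)])
E
```

```text
screw [13.3 72.5]
screw [ 12.6 -70.6]
wf [15.5 51.5]
wf [ 15.4 -49.6]
wn [-48.5  51.2]
wn [-48.6 -49.6]
tcp [-68.8   0.9] 0.00948832704122907 [ 0.9  0.6 -0.4] 7.2333
```

The plate is centred in the nest within about 0.2 mm. I'm pushing straight along the nest axis and raising the fingers.

>>> {"api": "servo_tool", "payload": {
  "rows": [
    [0.004, -0.0004, 0.0004, 0, 0, 0, 0.7],
    [0.008, -0.0008, 0.0008, 0, 0, 0, 0.7],
    [0.012, -0.0012, 0.0012, 0, 0, 0, 0.7],
    [0.016, -0.0015, 0.0016, 0, 0, 0, 0.7],
    [0.02, -0.0019, 0.002, 0, 0, 0, 0.7],
    [0.024, -0.0023, 0.0024, 0, 0, 0, 0.7],
    [0.028, -0.0027, 0.0025, 0, 0, 0, 0.7],
    [0.031, -0.003, 0.0025, 0, 0, 0, 0.7]
  ]
}}

```text
time_s: 7.95
ee_pos: [0.5568, -0.1399, 0.0119]
eef_rot: [3.14, -0.006, -0.096]
force: [-4.0, 1.0, 2.2]
grip_width: 0.0798
```

```bash
python3 - <<'E'
from pl import *
o,p,W=look('w7',0);print(np.round(o['force'],1))
cv2.imwrite('pics/w7c.png',cv2.resize(cv2.imread('pics/w7.png')[:330,130:500],None,fx=2,fy=1.8))
E
```

```text
[-4.   1.   2.2]
```

View pics/w7c.png

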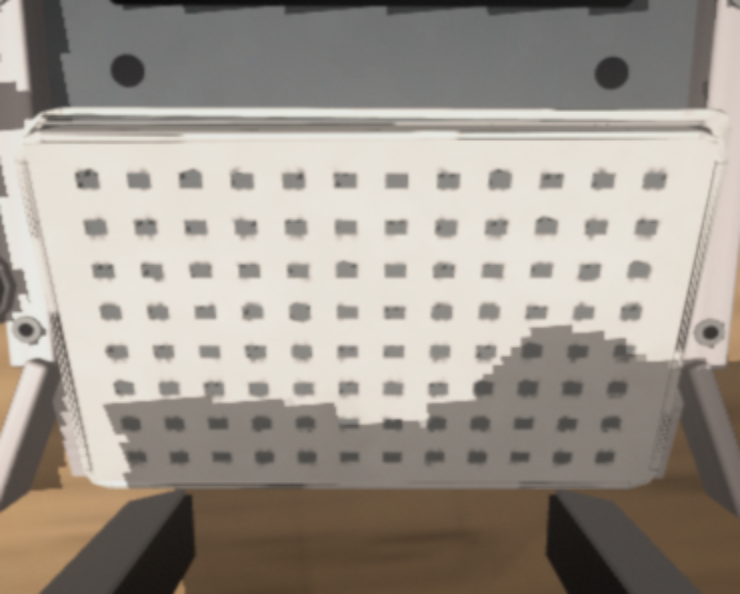

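The plate is still nose-up, held by friction at the fingers (Fz +2.2 N). I'll back off a few mm so it tips into the pocket.

>>> {"api": "servo_tool", "payload": {
  "rows": [
    [-0.002, 0.0002, 0, 0, 0, 0, 0.7],
    [-0.004, 0.0004, 0, 0, 0, 0, 0.7],
    [-0.006, 0.0006, 0, 0, 0, 0, 0.7],
    [-0.008, 0.0008, 0, 0, 0, 0, 0.7],
    [-0.008, 0.0008, 0, 0, 0, 0, 0.7],
    [-0.008, 0.0008, 0, 0, 0, 0, 0.7],
    [-0.008, 0.0008, 0, 0, 0, 0, 0.7],
    [-0.008, 0.0008, 0, 0, 0, 0, 0.7]
  ]
}}

```text
time_s: 8.67
ee_pos: [0.5492, -0.1391, 0.012]
eef_rot: [3.14, -0.006, -0.096]
force: [0.5, -0.1, 0.5]
grip_width: 0.0801
```

```bash
python3 - <<'E'
from pl import *
o,p,W=look('w8',0);print(np.round(o['force'],1))
a=cv2.resize(cv2.imread('pics/w8.png')[:330,130:500],None,fx=2,fy=1.8)
cv2.imwrite('pics/w8c.png',a)
p=cams.camera('side');save(p,'s8.png')
cv2.imwrite('pics/s8c.png',cv2.resize(cv2.imread('pics/s8.png')[200:320,230:400],None,fx=4,fy=4))
E
```

```text
[ 0.5 -0.1  0.5]
```

View pics/w8c.png

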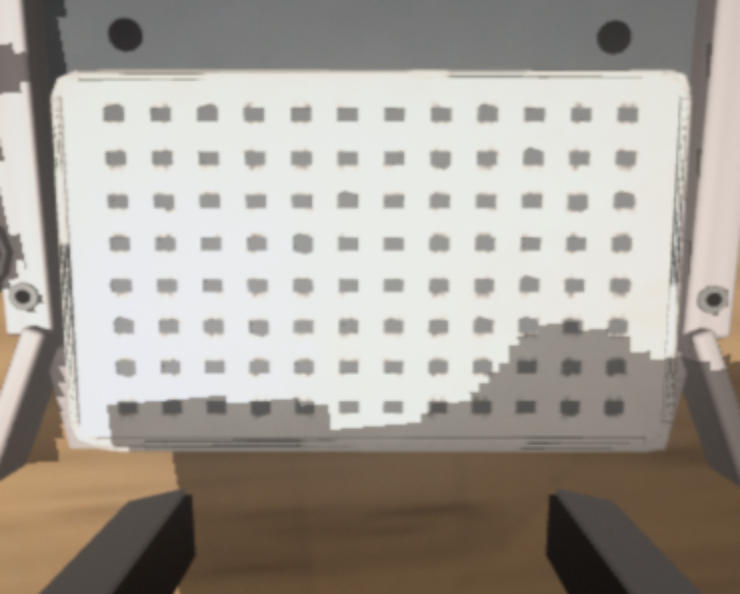

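View pics/s8c.png

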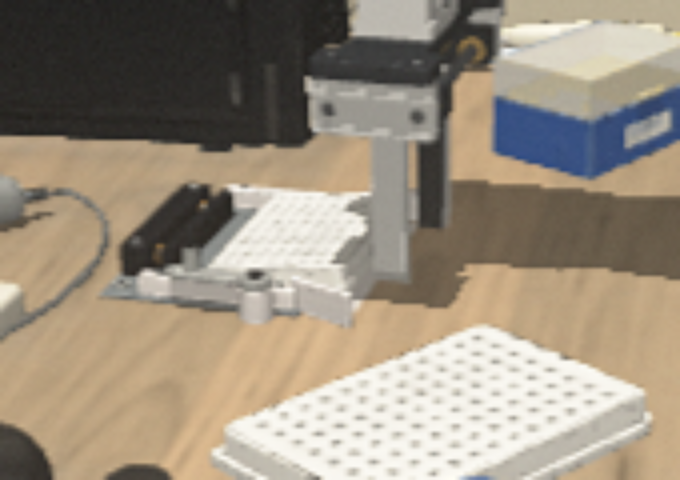

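It tipped: nose in the pocket, centred between the rails. I'll push on with the fingers at z≈10.5 mm, stopping just short of the sprung rail.

>>> {"api": "servo_tool", "payload": {
  "rows": [
    [0.003, -0.0003, -0.001, 0, 0, 0, 0.7],
    [0.006, -0.0006, -0.0015, 0, 0, 0, 0.7],
    [0.009, -0.0009, -0.0015, 0, 0, 0, 0.7],
    [0.0125, -0.0012, -0.0015, 0, 0, 0, 0.7],
    [0.0165, -0.0016, -0.0015, 0, 0, 0, 0.7],
    [0.0205, -0.002, -0.0015, 0, 0, 0, 0.7],
    [0.0245, -0.0024, -0.0015, 0, 0, 0, 0.7],
    [0.028, -0.0027, -0.0015, 0, 0, 0, 0.7]
  ]
}}

```text
time_s: 9.43
ee_pos: [0.5776, -0.1419, 0.0104]
eef_rot: [3.14, -0.006, -0.096]
force: [-0.9, -0.5, -0.8]
grip_width: 0.0798
```

```bash
python3 - <<'E'
from m import *
o,p,W=look('w9',0);print(np.round(o['force'],1),N(o['ee_pos'][:2]),o['ee_pos'][2])
a=cv2.resize(cv2.imread('pics/w9.png')[:330,130:500],None,fx=2,fy=1.8)
cv2.imwrite('pics/w9c.png',a)
E
```

```text
[-0.9 -0.5 -0.8] [-16.8   0.9] 0.01039481381836158
```

View pics/w9c.png

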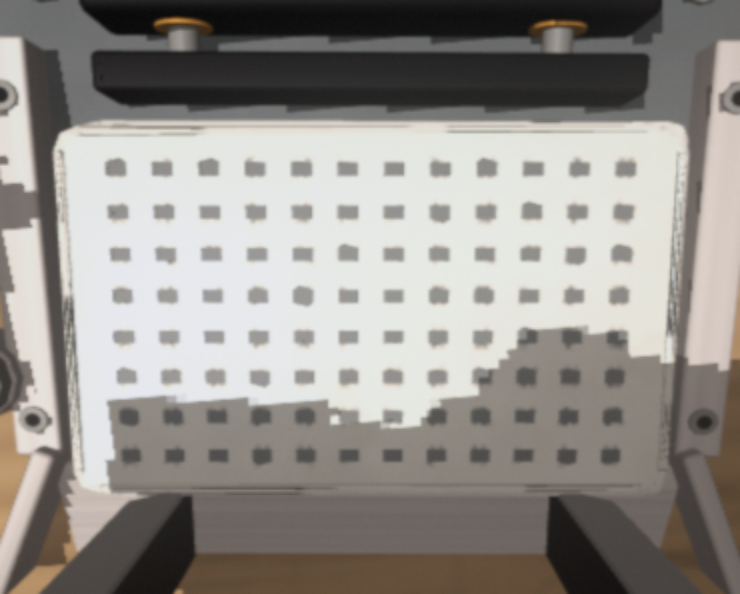

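>>> {"api": "servo_tool", "payload": {
  "rows": [
    [0.0005, 0, 0, 0, 0, 0, 0.7],
    [0.001, -0.0001, 0, 0, 0, 0, 0.7],
    [0.0015, -0.0001, 0, 0, 0, 0, 0.7],
    [0.002, -0.0002, 0, 0, 0, 0, 0.7],
    [0.0025, -0.0002, 0, 0, 0, 0, 0.7],
    [0.003, -0.0003, 0, 0, 0, 0, 0.7],
    [0.0035, -0.0003, 0, 0, 0, 0, 0.7],
    [0.004, -0.0004, 0, 0, 0, 0, 0.7]
  ]
}}

```text
time_s: 10.15
ee_pos: [0.5816, -0.1422, 0.0103]
eef_rot: [3.14, -0.005, -0.096]
force: [-4.9, 1.7, 1.2]
grip_width: 0.0796
```

>>> {"api": "servo_tool", "payload": {
  "rows": [
    [0.0003, 0, 0, 0, 0, 0, 0.7],
    [0.0006, -0.0001, 0, 0, 0, 0, 0.7],
    [0.0009, -0.0001, 0, 0, 0, 0, 0.7],
    [0.0012, -0.0001, 0, 0, 0, 0, 0.7],
    [0.0015, -0.0001, 0, 0, 0, 0, 0.7],
    [0.0015, -0.0001, 0, 0, 0, 0, 0.7],
    [0.0015, -0.0001, 0, 0, 0, 0, 0.7],
    [0.0015, -0.0001, 0, 0, 0, 0, 0.7]
  ]
}}

```text
time_s: 10.82
ee_pos: [0.5826, -0.1422, 0.0103]
eef_rot: [3.14, -0.004, -0.096]
force: [-6.7, 1.1, 3.4]
grip_width: 0.0801
```

```bash
python3 - <<'E'
from m import *
o,p,W=look('w10',0);print(np.round(o['force'],1),N(o['ee_pos'][:2]),o['ee_pos'][2])
a=cv2.resize(cv2.imread('pics/w10.png')[:330,130:500],None,fx=2,fy=1.8)
cv2.imwrite('pics/w10c.png',a)
E
```

```text
[-6.7  1.1  3.4] [-11.8   1. ] 0.010282566520344212
```

View pics/w10c.png

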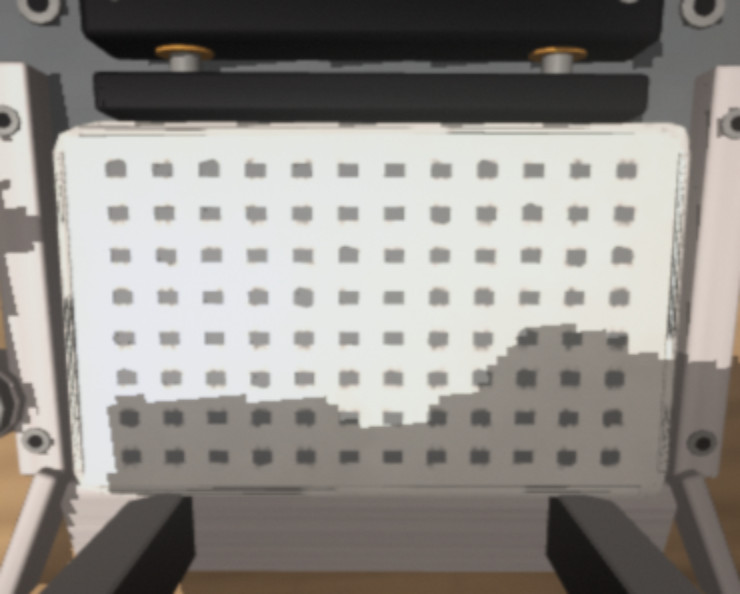

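The plate is in contact with the rail and compressing it. I'll keep going in small steps.

>>> {"api": "servo_tool", "payload": {
  "rows": [
    [0.0006, -0.0001, 0, 0, 0, 0, 0.7],
    [0.0009, -0.0001, 0, 0, 0, 0, 0.7],
    [0.0012, -0.0001, 0, 0, 0, 0, 0.7],
    [0.0015, -0.0001, 0, 0, 0, 0, 0.7],
    [0.0017, -0.0002, 0, 0, 0, 0, 0.7],
    [0.0017, -0.0002, 0, 0, 0, 0, 0.7],
    [0.0017, -0.0002, 0, 0, 0, 0, 0.7],
    [0.0017, -0.0002, 0, 0, 0, 0, 0.7]
  ]
}}

```text
time_s: 11.53
ee_pos: [0.5836, -0.1423, 0.01]
eef_rot: [3.14, -0.002, -0.096]
force: [-6.1, 0.3, 2.2]
grip_width: 0.0798
```

>>> {"api": "servo_tool", "payload": {
  "rows": [
    [0.0009, -0.0001, 0, 0, 0, 0, 0.7],
    [0.0012, -0.0001, 0, 0, 0, 0, 0.7],
    [0.0015, -0.0001, 0, 0, 0, 0, 0.7],
    [0.0017, -0.0002, 0, 0, 0, 0, 0.7],
    [0.0019, -0.0002, 0, 0, 0, 0, 0.7],
    [0.0019, -0.0002, 0, 0, 0, 0, 0.7],
    [0.0019, -0.0002, 0, 0, 0, 0, 0.7],
    [0.0019, -0.0002, 0, 0, 0, 0, 0.7]
  ]
}}

```text
time_s: 12.2
ee_pos: [0.5845, -0.1423, 0.0095]
eef_rot: [3.141, 0.001, -0.097]
force: [-8.4, 0.4, 1.5]
grip_width: 0.0803
```

```bash
python3 - <<'E'
from m import *
o,p,W=look('w11',0);print(np.round(o['force'],1),N(o['ee_pos'][:2]),o['ee_pos'][2])
a=cv2.resize(cv2.imread('pics/w11.png')[:330,130:500],None,fx=2,fy=1.8)
cv2.imwrite('pics/w11c.png',a)
p=cams.camera('side');save(p,'s11.png')
cv2.imwrite('pics/s11c.png',cv2.resize(cv2.imread('pics/s11.png')[230:300,240:360],None,fx=6,fy=6,interpolation=cv2.INTER_CUBIC))
E
```

```text
[-8.4  0.4  1.5] [-9.9  1.1] 0.009514720622782795
```

View pics/w11c.png

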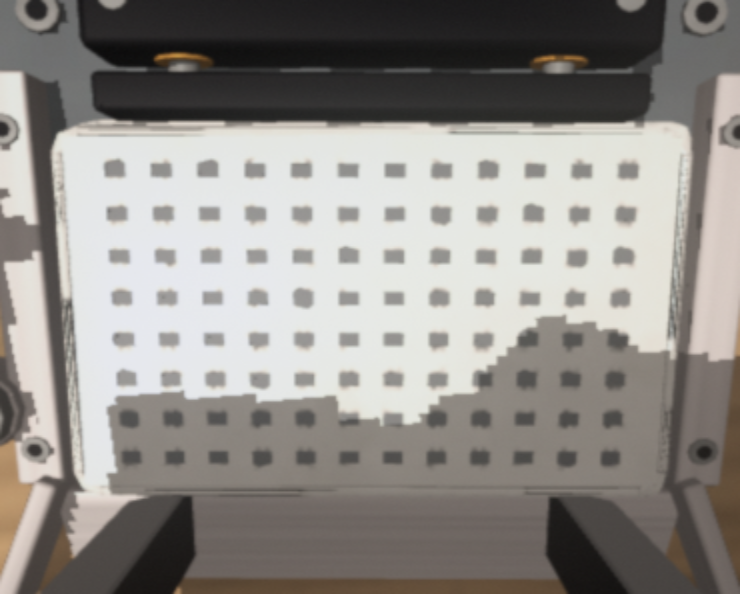

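View pics/s11c.png

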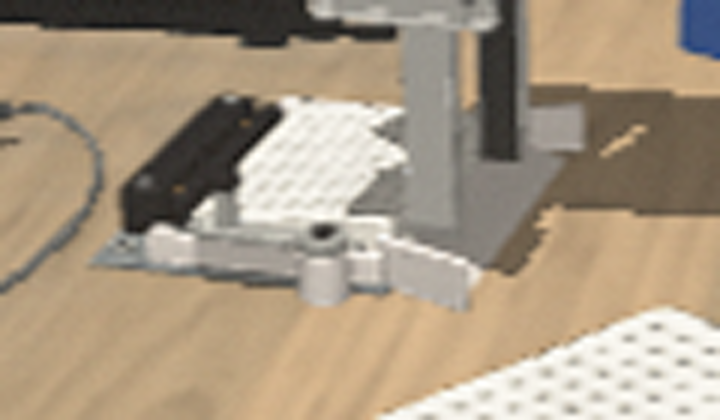

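>>> {"api": "servo_tool", "payload": {
  "rows": [
    [0.0012, -0.0001, 0, 0, -0.002, 0, 0.7],
    [0.0014, -0.0001, 0, 0, -0.004, 0, 0.7],
    [0.0016, -0.0002, 0, 0, -0.004, 0, 0.7],
    [0.0018, -0.0002, 0, 0, -0.004, 0, 0.7],
    [0.0018, -0.0002, 0, 0, -0.004, 0, 0.7],
    [0.0018, -0.0002, 0, 0, -0.004, 0, 0.7],
    [0.0018, -0.0002, 0, 0, -0.004, 0, 0.7],
    [0.0018, -0.0002, 0, 0, -0.004, 0, 0.7]
  ]
}}

```text
time_s: 12.97
ee_pos: [0.5847, -0.1423, 0.0088]
eef_rot: [3.141, 0.001, -0.097]
force: [-11.4, 0.7, 1.2]
grip_width: 0.0798
```

```bash
python3 - <<'E'
from m import *
o,p,W=look('w12',0);print(np.round(o['force'],1),N(o['ee_pos'][:2]),o['ee_pos'][2])
a=cv2.resize(cv2.imread('pics/w12.png')[:330,130:500],None,fx=2,fy=1.8)
cv2.imwrite('pics/w12c.png',a)
E
```

```text
[-11.4   0.7   1.2] [-9.7  1.2] 0.008775830346036507
```

View pics/w12c.png

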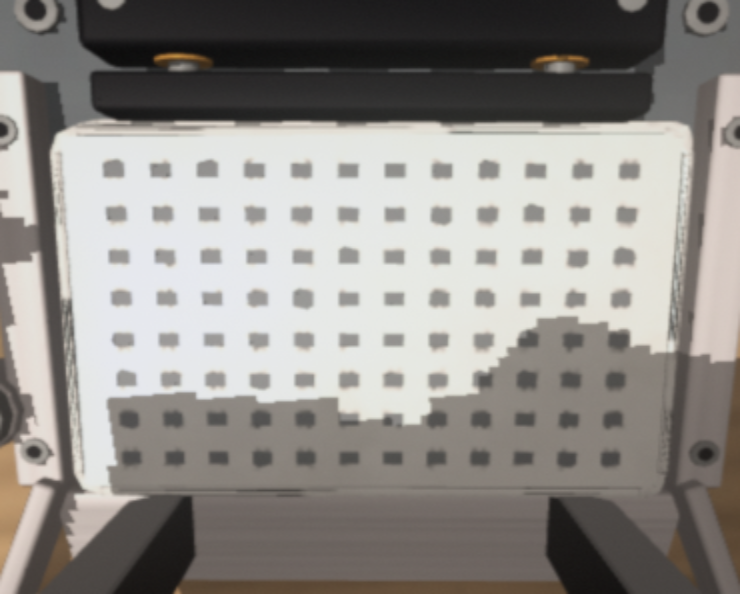

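```bash
python3 - <<'E'
from m import *
run([('screw',33,452,.015),('screw',705,453,.015),('wf',114,170,.0185),('wf',629,170,.0185),('wn',131,458,.021),('wn',611,458,.021),('wn-ifseated',131,458,.017),('wf-seated',114,170,.017),('barback',93,72,.021),('barback',650,72,.021),('hous',80,57,.023),('hous',666,60,.023)])
E
```

```text
screw [11.6 73.3]
screw [ 11.3 -70.4]
wf [74.9 50.3]
wf [ 74.8 -48.5]
wn [11.9 50.7]
wn [ 11.8 -48.6]
wn-ifseated [10.7 51.8]
wf-seated [75.1 50.7]
barback [93.7 52. ]
barback [ 93.6 -50.2]
hous [96.1 53.5]
hous [ 95.4 -52.3]
tcp [-9.7  1.2] 0.00878418411548404 [-11.5   1.6   2.7] 13.0167
```

The rail is pressed back about 4 mm (11 N), but the edge is still up and the fingertips have sagged to just above the crest. I'll back off, raise the fingers and push again.

>>> {"api": "servo_tool", "payload": {
  "rows": [
    [-0.0015, 0.0001, 0, 0, 0, 0, 0.7],
    [-0.003, 0.0003, 0, 0, 0, 0, 0.7],
    [-0.0045, 0.0004, 0, 0, 0, 0, 0.7],
    [-0.006, 0.0006, 0.0002, 0, -0.003, 0, 0.7],
    [-0.0075, 0.0007, 0.001, 0, -0.005, 0, 0.7],
    [-0.0075, 0.0007, 0.0025, 0, -0.005, 0, 0.7],
    [-0.0075, 0.0007, 0.0035, 0, -0.005, 0, 0.7],
    [-0.0075, 0.0007, 0.0035, 0, -0.005, 0, 0.7]
  ]
}}

```text
time_s: 13.73
ee_pos: [0.5774, -0.1417, 0.0127]
eef_rot: [-3.141, -0.005, -0.097]
force: [0.1, -0.7, -0.3]
grip_width: 0.0798
```

>>> {"api": "servo_tool", "payload": {
  "rows": [
    [0.002, -0.0002, 0, 0, 0, 0, 0.7],
    [0.004, -0.0004, 0, 0, 0, 0, 0.7],
    [0.0055, -0.0005, 0, 0, 0, 0, 0.7],
    [0.007, -0.0007, 0, 0, 0, 0, 0.7],
    [0.008, -0.0008, 0, 0, 0, 0, 0.7],
    [0.009, -0.0009, 0, 0, 0, 0, 0.7],
    [0.0095, -0.0009, 0, 0, 0, 0, 0.7],
    [0.0095, -0.0009, 0, 0, 0, 0, 0.7]
  ]
}}

```text
time_s: 14.4
ee_pos: [0.5851, -0.1424, 0.0115]
eef_rot: [-3.141, 0.0, -0.097]
force: [-9.2, -0.1, -0.8]
grip_width: 0.0801
```

>>> {"api": "servo_tool", "payload": {
  "rows": [
    [0.0014, -0.0001, 0.0005, 0, -0.003, 0, 0.7],
    [0.0016, -0.0002, 0.0005, 0, -0.003, 0, 0.7],
    [0.0018, -0.0002, 0.0005, 0, -0.003, 0, 0.7],
    [0.002, -0.0002, 0.0005, 0, -0.003, 0, 0.7],
    [0.0021, -0.0002, 0.0005, 0, -0.003, 0, 0.7],
    [0.0021, -0.0002, 0.0005, 0, -0.003, 0, 0.7],
    [0.0021, -0.0002, 0.0005, 0, -0.003, 0, 0.7],
    [0.0021, -0.0002, 0.0005, 0, -0.003, 0, 0.7]
  ]
}}

```text
time_s: 15.07
ee_pos: [0.5851, -0.1424, 0.0107]
eef_rot: [-3.14, 0.003, -0.097]
force: [-11.1, -0.7, 0.7]
grip_width: 0.08
```

```bash
python3 - <<'E'
from m import *
o,p,W=look('w13',0);print(np.round(o['force'],1),N(o['ee_pos'][:2]),o['ee_pos'][2])
a=cv2.resize(cv2.imread('pics/w13.png')[:330,130:500],None,fx=2,fy=1.8)
cv2.imwrite('pics/w13c.png',a)
E
```

```text
[-11.1  -0.7   0.7] [-9.2  1.1] 0.010728766665170465
```

View pics/w13c.png

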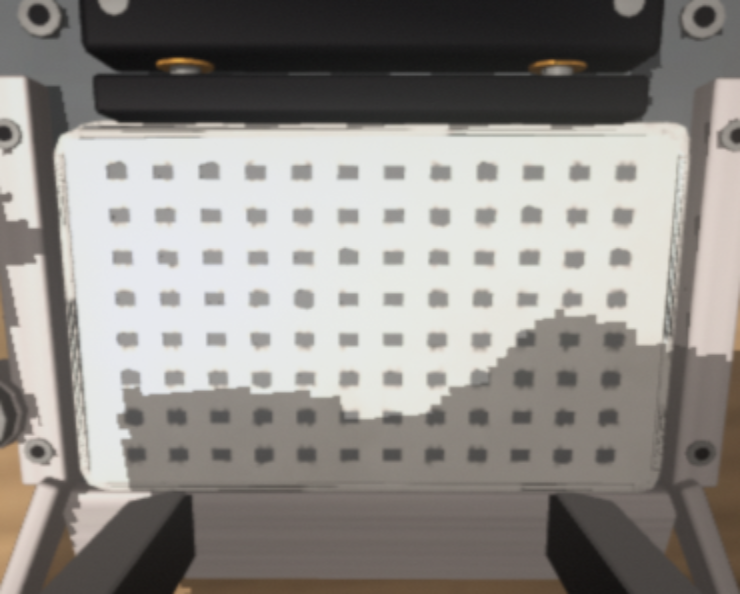

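>>> {"api": "servo_tool", "payload": {
  "rows": [
    [0.0022, -0.0002, 0, 0, -0.002, 0, 0.7],
    [0.0024, -0.0002, 0, 0, -0.002, 0, 0.7],
    [0.0026, -0.0003, 0, 0, -0.002, 0, 0.7],
    [0.0028, -0.0003, 0, 0, -0.002, 0, 0.7],
    [0.003, -0.0003, 0, 0, -0.002, 0, 0.7],
    [0.003, -0.0003, 0, 0, -0.002, 0, 0.7],
    [0.003, -0.0003, 0, 0, -0.002, 0, 0.7],
    [0.003, -0.0003, 0, 0, -0.002, 0, 0.7]
  ]
}}

```text
time_s: 15.78
ee_pos: [0.5857, -0.1424, 0.0093]
eef_rot: [-3.139, 0.008, -0.098]
force: [-12.4, 0.0, -0.5]
grip_width: 0.0799
```

```bash
python3 - <<'E'
from m import *
o,p,W=look('w14',0);print(np.round(o['force'],1),N(o['ee_pos'][:2]),o['ee_pos'][2],o['eef_rot'])
a=cv2.resize(cv2.imread('pics/w14.png')[:330,130:500],None,fx=2,fy=1.8)
cv2.imwrite('pics/w14c.png',a)
E
```

```text
[-12.4   0.   -0.5] [-8.6  1.2] 0.009338749451526272 [-3.13904207  0.00783041 -0.09760303]
```

View pics/w14c.png

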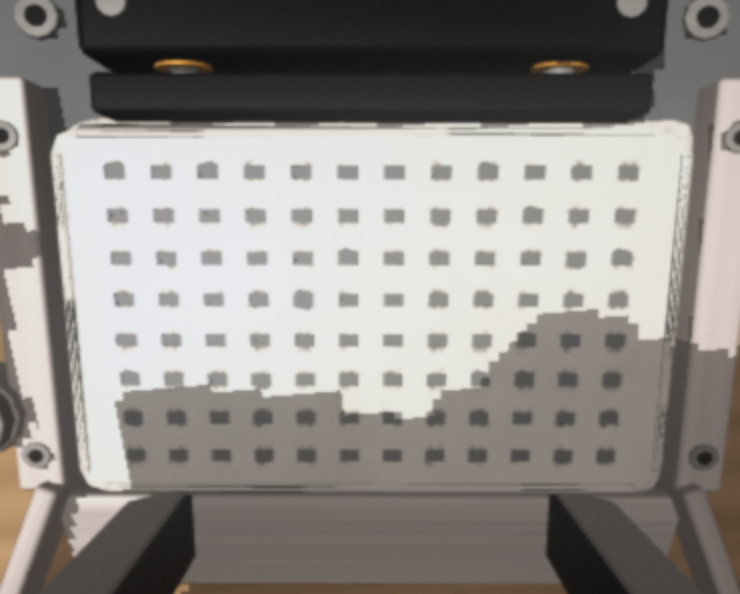

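The near-row wells shrank from 477 to 470 px while the rail screws grew, so the near edge seems to have dropped. I'll retreat gently and look.

>>> {"api": "servo_tool", "payload": {
  "rows": [
    [-0.002, 0.0002, 0, 0, 0, 0, 0.7],
    [-0.004, 0.0004, 0, 0, 0, 0, 0.7],
    [-0.006, 0.0006, 0.0005, 0, -0.004, 0, 0.7],
    [-0.01, 0.001, 0.001, 0, -0.01, 0, 0.7],
    [-0.015, 0.0015, 0.001, 0, -0.013, 0, 0.7],
    [-0.015, 0.0015, 0.008, 0, -0.013, 0, 0.7],
    [-0.015, 0.0015, 0.02, 0, -0.013, 0, 0.7],
    [-0.015, 0.0015, 0.02, 0, -0.013, 0, 0.7]
  ]
}}

```text
time_s: 16.5
ee_pos: [0.5721, -0.1413, 0.0323]
eef_rot: [-3.139, -0.009, -0.098]
force: [0.3, 1.4, 1.0]
grip_width: 0.0798
```

```bash
python3 - <<'E'
from m import *
o,p,W=look('w15',0);print(np.round(o['force'],1),N(o['ee_pos'][:2]),o['ee_pos'][2],o['eef_rot'])
a=cv2.resize(cv2.imread('pics/w15.png')[:330,130:500],None,fx=2,fy=1.8)
cv2.imwrite('pics/w15c.png',a)
p=cams.camera('side');save(p,'s15.png')
cv2.imwrite('pics/s15c.png',cv2.resize(cv2.imread('pics/s15.png')[230:300,240:360],None,fx=6,fy=6,interpolation=cv2.INTER_CUBIC))
E
```

```text
[0.3 1.4 1. ] [-22.3   1. ] 0.03232925251719621 [-3.13853797 -0.00888546 -0.09760024]
```

View pics/w15c.png

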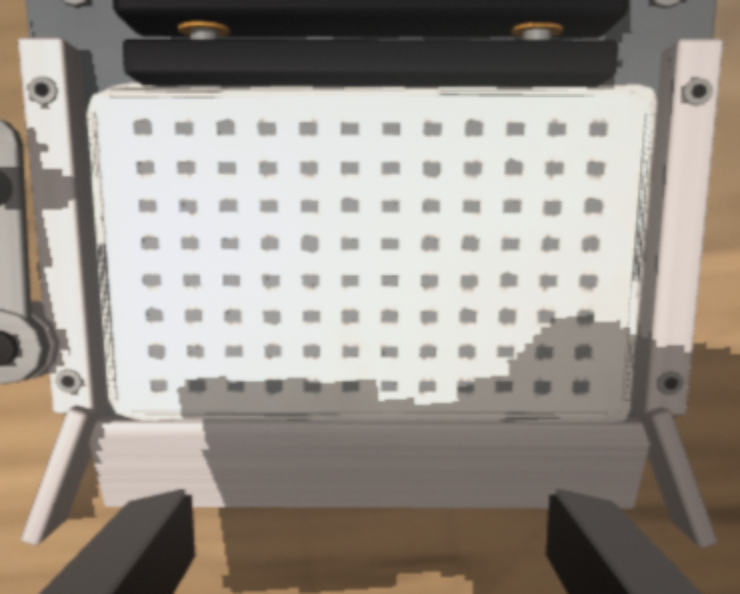

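View pics/s15c.png

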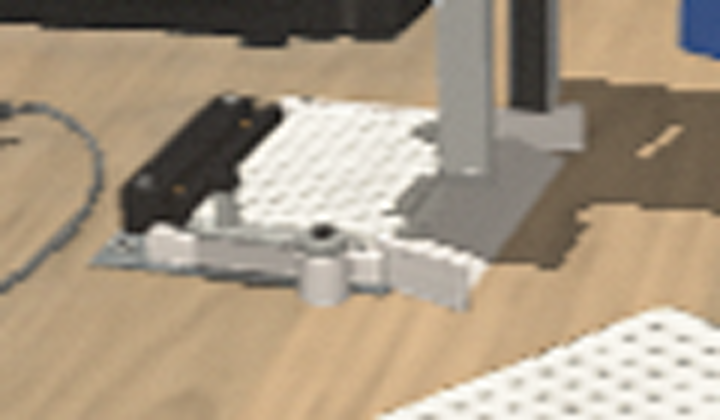

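```bash
python3 - <<'E'
from m import *
o,p,W=look('tmp',0);P=cloud(p,W)
g=lambda n,a,b,z:print(n,N(atz(p,130+a/2,b/1.8,z,W)[:2]))
for z in(.017,.022):
    print(z)
    for q in [(143,128),(598,128),(159,386),(581,385)]:g('well',*q,z)
g('screw',41,90,.015);g('screw',698,92,.015);g('screw',68,381,.015);g('screw',671,382,.015);g('crestinner?',370,421,.0085)
# depth heights along plate
Q=(P[...,:2]-t[:2])@R*1000
for x in (-3,5,10,20,40,60,75,80):
    m=(abs(Q[...,0]-x)<2)&(abs(Q[...,1])<50);print(x,np.round(np.nanmedian(P[m][:,2])*1000,1))
for s in(1,-1):
    for x in (10,50,90):
        m=(abs(Q[...,0]-x)<3)&(abs(Q[...,1]-s*71)<3);print('rail',s,x,np.round(np.nanmedian(P[m][:,2])*1000,1))
E
```

```text
0.017
well [73.4 50.2]
well [ 73.2 -48.1]
well [10.6 50.5]
well [ 10.7 -47.9]
0.022
well [72.7 48.9]
well [ 72.5 -46.8]
well [11.5 49.2]
well [ 11.6 -46.7]
screw [82.3 72.2]
screw [ 81.5 -69.6]
screw [11.6 72.3]
screw [ 11.1 -69.5]
crestinner? [-0.7  1.3]
-3 152.9
5 144.9
10 144.1
20 17.6
40 17.7
60 17.8
75 17.6
80 17.8
rail 1 10 16.1
rail 1 50 15.8
rail 1 90 15.7
rail -1 10 16.3
rail -1 50 15.6
rail -1 90 15.7
```

The plate is flat: depth reads 17.7 mm at all of x 20–80, with the rail tops reading 15.8 against a true 15. It's also centred. Next is the hold-down: I'll raise, shut the gripper and go to the outer side of the pin.

>>> {"api": "servo_tool", "payload": {
  "rows": [
    [0, 0, 0.035, 0, 0.004, 0, 0],
    [0, 0, 0.07, 0, 0.009, 0, -1],
    [0.02, 0.02, 0.09, 0, 0.009, 0, -1],
    [0.04, 0.045, 0.09, 0, 0.009, 0, -1],
    [0.065, 0.07, 0.09, 0, 0.009, 0, -1],
    [0.085, 0.09, 0.09, 0, 0.009, 0, -1],
    [0.0946, 0.1024, 0.09, 0, 0.009, 0, -1],
    [0.0946, 0.1024, 0.09, 0, 0.009, 0, -1]
  ]
}}

```text
time_s: 17.32
ee_pos: [0.6667, -0.0358, 0.1188]
eef_rot: [-3.138, 0.004, -0.095]
force: [-0.1, 0.6, -0.3]
grip_width: 0.0305
```

```bash
python3 - <<'E'
from m import *
o,p,W=look('w16',0);print(np.round(o['force'],1),o['ee_pos'],N(o['ee_pos'][:2]),o['eef_rot'],o['grip_width'])
for r in cams.place_of(p,'thumb_pin')[:2]:
    u,v=r['at'][0]*640,r['at'][1]*480;print(r['p'],u,v,N(atz(p,u,v,.046,W)[:2]))
E
```

```text
[-0.1  0.6 -0.3] [ 0.6667175  -0.03580473  0.1187656 ] [ 61.7 115.1] [-3.13844358  0.00371649 -0.09479673] 0.030480524481431782
0.57 372.288 252.912 [59.6 79.7]
```

View pics/w16.png

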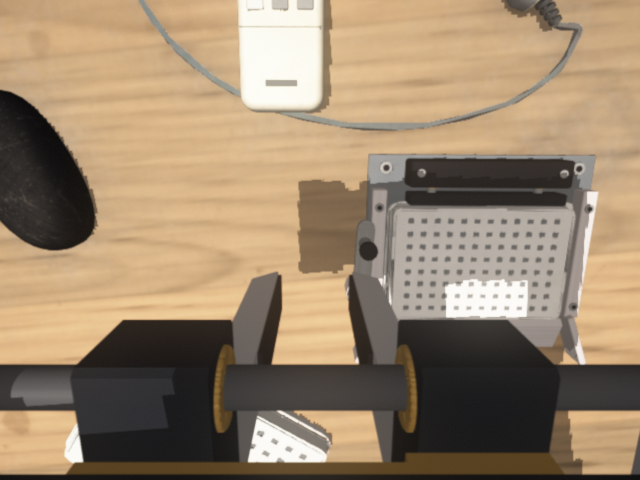

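>>> {"api": "servo_tool", "payload": {
  "rows": [
    [0, 0, 0, 0, 0, 0, -1],
    [0, 0, -0.02, 0, 0, 0, -1],
    [0, 0, -0.04, 0, 0, 0, -1],
    [0, 0, -0.06, 0, 0, 0, -1],
    [0, 0, -0.075, 0, 0, 0, -1],
    [0, 0, -0.085, 0, 0, 0, -1],
    [0, 0, -0.087, 0, 0, 0, -1],
    [0, 0, -0.087, 0, 0, 0, -1]
  ]
}}

```text
time_s: 18.08
ee_pos: [0.6651, -0.0389, 0.0319]
eef_rot: [-3.139, 0.005, -0.097]
force: [-0.1, -0.9, 0.8]
grip_width: 0.0005
```

```bash
python3 - <<'E'
from m import *
o,p,W=look('w17',0);print(np.round(o['force'],1),o['ee_pos'],N(o['ee_pos'][:2]),o['eef_rot'],o['grip_width'])
E
```

```text
[-0.1 -0.9  0.8] [ 0.66507894 -0.03890409  0.03189114] [ 60.4 111.8] [-3.13893071  0.00465466 -0.09743953] 0.0004846718953659767
```

View pics/w17.png

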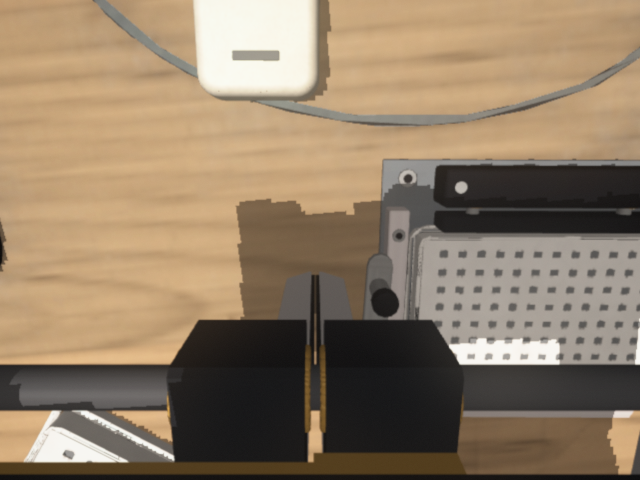

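>>> {"api": "servo_tool", "payload": {
  "rows": [
    [0.0015, -0.003, 0, 0, 0, 0, -1],
    [0.0025, -0.006, 0, 0, 0, 0, -1],
    [0.003, -0.0085, 0, 0, 0, 0, -1],
    [0.0029, -0.011, 0, 0, 0, 0, -1],
    [0.0028, -0.0135, 0, 0, 0, 0, -1],
    [0.0027, -0.016, 0, 0, 0, 0, -1],
    [0.0025, -0.018, 0, 0, 0, 0, -1],
    [0.0024, -0.02, 0, 0, 0, 0, -1]
  ]
}}

```text
time_s: 18.8
ee_pos: [0.6679, -0.0589, 0.0328]
eef_rot: [-3.139, 0.003, -0.097]
force: [-0.0, 1.0, 1.9]
grip_width: 0.0002
```

```bash
python3 - <<'E'
from m import *
o,p,W=look('w18',0);print(np.round(o['force'],1),o['ee_pos'],N(o['ee_pos'][:2]),o['eef_rot'],o['grip_width'])
E
```

```text
[-0.   1.   1.9] [ 0.66790867 -0.05891987  0.03282183] [65.1 92.2] [-3.13880555  0.00337789 -0.09722456] 0.00021727669349465566
```

View pics/w18.png

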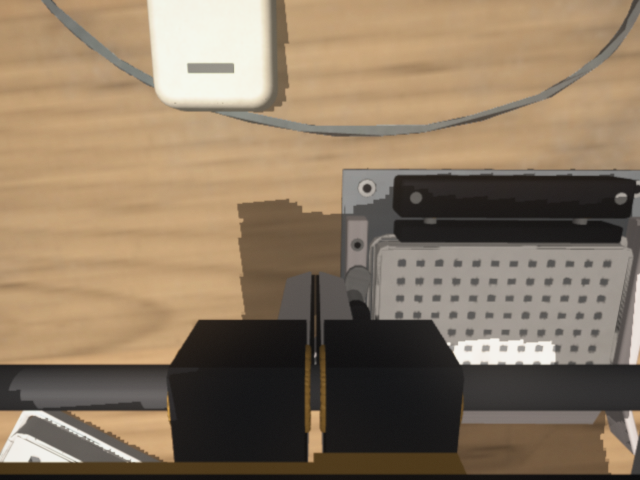

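>>> {"api": "servo_tool", "payload": {
  "rows": [
    [-0.0006, -0.002, 0, 0, 0, 0, -1],
    [-0.0013, -0.004, 0, 0, 0, 0, -1],
    [-0.0021, -0.006, 0, 0, 0, 0, -1],
    [-0.003, -0.008, -0.0005, 0, 0, 0, -1],
    [-0.004, -0.0098, -0.0005, 0, 0, 0, -1],
    [-0.0051, -0.0116, -0.001, 0, 0, 0, -1],
    [-0.0063, -0.0134, -0.001, 0, 0, 0, -1],
    [-0.0075, -0.015, -0.001, 0, 0, 0, -1]
  ]
}}

```text
time_s: 19.52
ee_pos: [0.6601, -0.0744, 0.0317]
eef_rot: [-3.139, 0.004, -0.097]
force: [0.5, 2.1, 1.4]
grip_width: 0.0005
```

```bash
python3 - <<'E'
from m import *
o,p,W=look('w19',0);print(np.round(o['force'],1),o['ee_pos'],N(o['ee_pos'][:2]),o['eef_rot'],o['grip_width'])
E
```

```text
[0.5 2.1 1.4] [ 0.66014403 -0.0743981   0.03170212] [58.9 76. ] [-3.13887204  0.00374364 -0.097434  ] 0.00048680567836383547
```

View pics/w19.png

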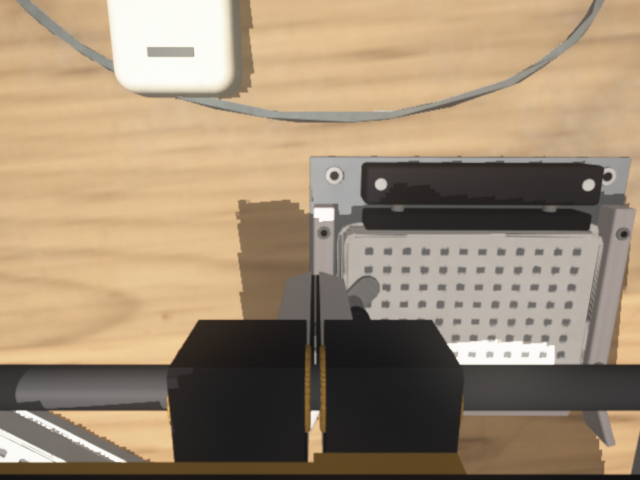

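>>> {"api": "servo_tool", "payload": {
  "rows": [
    [0.0001, -0.002, 0, 0, 0, 0, -1],
    [0.0001, -0.004, 0, 0, 0, 0, -1],
    [0, -0.0055, 0, 0, 0, 0, -1],
    [-0.0016, -0.008, 0, 0, 0, 0, -1],
    [-0.0034, -0.0109, 0, 0, 0, 0, -1],
    [-0.0048, -0.013, 0, 0, 0, 0, -1],
    [-0.0062, -0.0147, 0, 0, 0, 0, -1],
    [-0.0075, -0.0163, 0, 0, 0, 0, -1]
  ]
}}

```text
time_s: 20.23
ee_pos: [0.6524, -0.0913, 0.0318]
eef_rot: [-3.139, 0.004, -0.098]
force: [0.2, 0.9, -0.2]
grip_width: 0.0003
```

```bash
python3 - <<'E'
from m import *
o,p,W=look('w20',0);print(np.round(o['force'],1),o['ee_pos'],N(o['ee_pos'][:2]),o['eef_rot'],o['grip_width'])
E
```

```text
[ 0.2  0.9 -0.2] [ 0.65236562 -0.09129682  0.03176694] [52.8 58.5] [-3.13898631  0.00365288 -0.09788232] 0.00031132227614532075
```

View pics/w20.png

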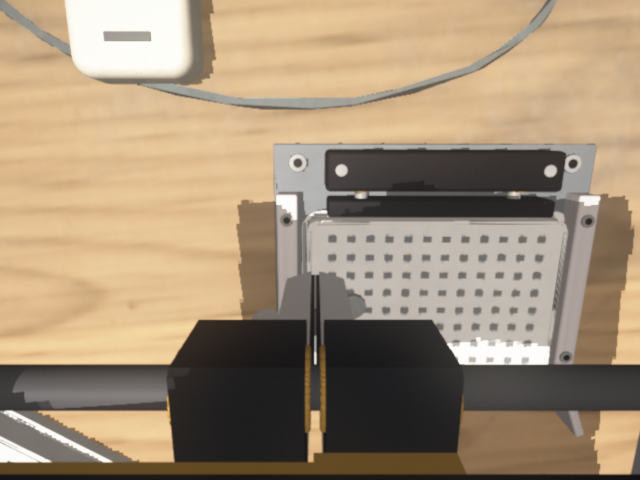

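>>> {"api": "servo_tool", "payload": {
  "rows": [
    [-0.0018, -0.0018, 0, 0, 0, 0, -1],
    [-0.0036, -0.0035, 0, 0, 0, 0, -1],
    [-0.0054, -0.005, 0, 0, 0, 0, -1],
    [-0.0072, -0.0063, 0, 0, 0, 0, -1],
    [-0.009, -0.0074, 0, 0, 0, 0, -1],
    [-0.0108, -0.0083, 0, 0, 0, 0, -1],
    [-0.0124, -0.009, 0, 0, 0, 0, -1],
    [-0.014, -0.0095, 0, 0, 0, 0, -1]
  ]
}}

```text
time_s: 20.95
ee_pos: [0.638, -0.1011, 0.0318]
eef_rot: [-3.139, 0.004, -0.098]
force: [1.4, 0.6, -0.0]
grip_width: 0.0007
```

>>> {"api": "servo_tool", "payload": {
  "rows": [
    [-0.0006, 0, 0, 0, 0, 0, -1],
    [-0.0012, 0, 0, 0, 0, 0, -1],
    [-0.0018, 0, 0, 0, 0, 0, -1],
    [-0.0024, 0.0001, 0, 0, 0, 0, -1],
    [-0.003, 0.0001, 0, 0, 0, 0, -1],
    [-0.003, 0.0001, 0, 0, 0, 0, -1],
    [-0.003, 0.0001, 0, 0, 0, 0, -1],
    [-0.003, 0.0001, 0, 0, 0, 0, -1]
  ]
}}

```text
time_s: 21.62
ee_pos: [0.6351, -0.101, 0.0318]
eef_rot: [-3.139, 0.004, -0.098]
force: [0.6, -3.0, 0.5]
grip_width: 0.0006
```

```bash
python3 - <<'E'
from m import *
o,p,W=look('w21',0);print(np.round(o['force'],1),o['ee_pos'],N(o['ee_pos'][:2]),o['eef_rot'],o['grip_width'])
p=cams.camera('side');save(p,'s21.png')
cv2.imwrite('pics/s21c.png',cv2.resize(cv2.imread('pics/s21.png')[220:300,240:360],None,fx=6,fy=6,interpolation=cv2.INTER_CUBIC))
E
```

```text
[ 0.6 -3.   0.5] [ 0.63505778 -0.10104233  0.03178705] [36.5 47.1] [-3.13914284  0.0037451  -0.09805872] 0.0005906694221273623
```

View pics/w21.png

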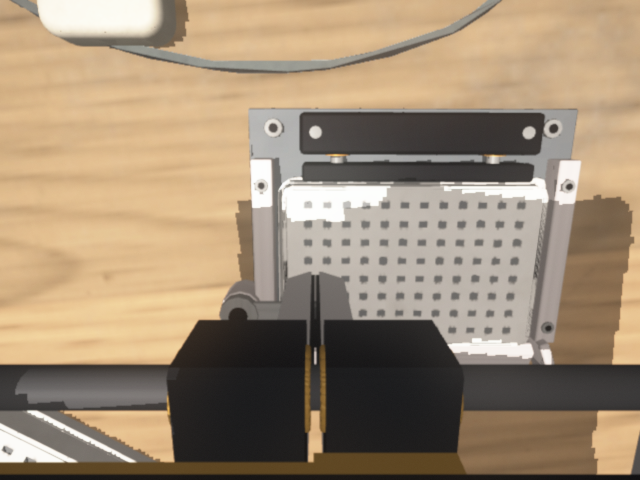

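View pics/s21c.png

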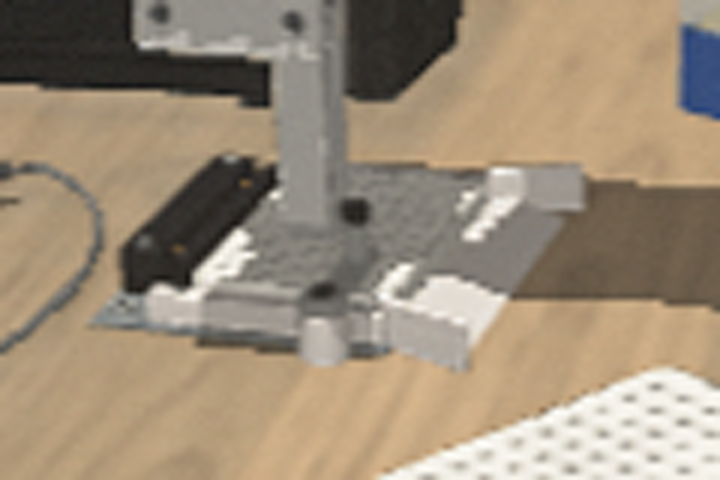

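Almost across. I'll push on gently until the stop is felt.

>>> {"api": "servo_tool", "payload": {
  "rows": [
    [-0.0005, 0, 0, 0, 0, 0, -1],
    [-0.001, 0.0001, 0, 0, 0, 0, -1],
    [-0.0015, 0.0001, 0, 0, 0, 0, -1],
    [-0.002, 0.0002, 0, 0, 0, 0, -1],
    [-0.0025, 0.0002, 0, 0, 0, 0, -1],
    [-0.0025, 0.0002, 0, 0, 0, 0, -1],
    [-0.0025, 0.0002, 0, 0, 0, 0, -1],
    [-0.0025, 0.0002, 0, 0, 0, 0, -1]
  ]
}}

```text
time_s: 22.38
ee_pos: [0.6341, -0.101, 0.0322]
eef_rot: [-3.139, -0.0, -0.098]
force: [12.2, -2.6, -4.0]
grip_width: 0.0003
```

The stop is reached: 12 N, with only 1 mm of the 2.5 mm travelled. Retreating and raising for the check.

>>> {"api": "servo_tool", "payload": {
  "rows": [
    [0.003, -0.0003, 0, 0, 0, 0, -1],
    [0.007, -0.0007, 0, 0, 0, 0, -1],
    [0.011, -0.001, 0, 0, 0, 0, -1],
    [0.013, -0.0013, 0.01, 0, 0, 0, -1],
    [0.013, -0.0013, 0.04, 0, 0, 0, -1],
    [0.013, -0.0013, 0.08, 0, 0, 0, -1],
    [0.013, -0.0013, 0.12, 0, 0, 0, -1],
    [0.013, -0.0013, 0.16, 0, 0, 0, -1]
  ]
}}

```text
time_s: 23.05
ee_pos: [0.6467, -0.1022, 0.1948]
eef_rot: [-3.139, -0.0, -0.098]
force: [0.5, -0.7, 0.9]
grip_width: 0.0004
```

>>> {"api": "servo_tool", "payload": {
  "rows": [
    [-0.01, -0.01, 0.03, 0, 0, 0, -1],
    [-0.03, -0.02, 0.05, 0, 0, 0, -1],
    [-0.05, -0.03, 0.05, 0, 0, 0, -1],
    [-0.05, -0.035, 0.05, 0, 0, 0, -1],
    [-0.05, -0.035, 0.05, 0, 0, 0, -1],
    [-0.05, -0.035, 0.05, 0, 0, 0, -1],
    [-0.05, -0.035, 0.05, 0, 0, 0, -1],
    [-0.05, -0.035, 0.05, 0, 0, 0, -1]
  ]
}}

```text
time_s: 23.72
ee_pos: [0.597, -0.1366, 0.2441]
eef_rot: [-3.139, 0.001, -0.097]
force: [0.3, -0.0, -0.1]
grip_width: 0.0006
```

```bash
python3 - <<'E'
from m import *
o,p,W=look('w22',0);print(np.round(o['force'],1),o['ee_pos'],o['eef_rot'])
cv2.imwrite('pics/w22c.png',cv2.resize(cv2.imread('pics/w22.png')[20:230,200:430],None,fx=3.4,fy=2.8,interpolation=cv2.INTER_CUBIC))
P=cloud(p,W);Q=(P[...,:2]-t[:2])@R*1000
for x in (-3,4,8,22,40,60,75):
    print(x,[float(np.round(np.nanmedian(P[(abs(Q[...,0]-x)<2)&(abs(Q[...,1]-y)<6)][:,2])*1000,1)) for y in(-45,-15,15,40,55,71)])
p=cams.camera('side');save(p,'s22.png')
cv2.imwrite('pics/s22c.png',cv2.resize(cv2.imread('pics/s22.png')[200:320,230:400],None,fx=4,fy=4,interpolation=cv2.INTER_CUBIC))
E
```

```text
[ 0.3 -0.  -0.1] [ 0.59704757 -0.13661525  0.24412263] [-3.13894795e+00  9.75709953e-04 -9.73040128e-02]
-3 [9.2, 9.2, 9.1, 9.3, 9.5, 18.0]
4 [17.7, 17.9, 17.8, 17.7, 17.7, 15.7]
8 [17.9, 17.9, 18.3, 17.7, 17.7, 15.2]
22 [18.0, 367.0, 366.5, 369.4, 369.3, 24.5]
40 [17.7, 17.6, 17.5, 18.1, 17.9, 15.6]
60 [17.8, 17.8, 17.6, 17.9, 17.7, 15.3]
75 [17.4, 17.6, 17.6, 17.7, 17.7, 15.4]
```

View pics/w22c.png

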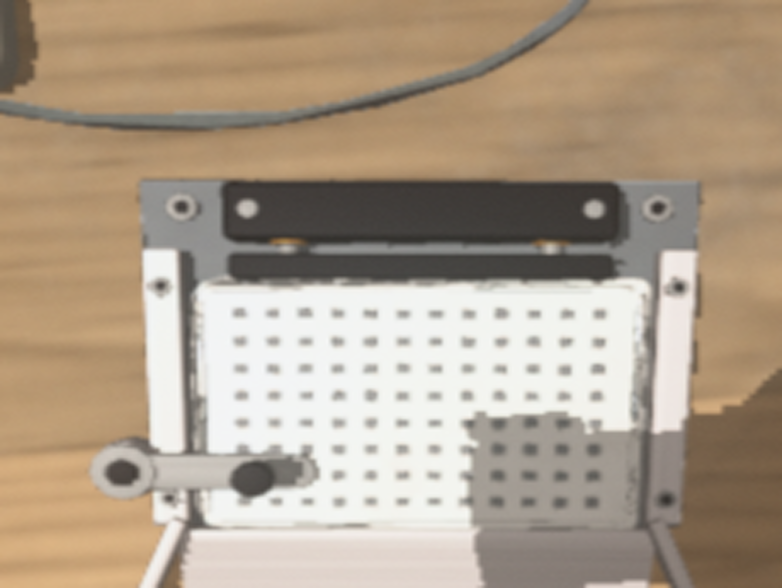

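View pics/s22c.png

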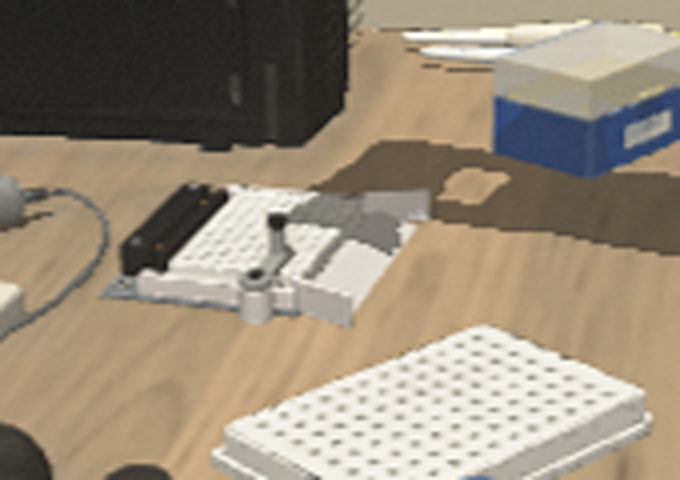

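The plate is flat, reading 17.7 mm from x 4 to 75 with the lip at 9.2 (a +0.7 bias). The hold-down lies parallel to the well rows, from its pivot at (123,472) to its tip at (305,471). Nothing is touching, so I'm handing in.

```bash
python3 -c "
from station import hand_in
print(hand_in())"
```

```text
the job is handed in; nothing more can be done
None
```

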